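# Load the plate carrier and lock it with its keeper bar

## Robot

A 6-joint arm with a two-finger parallel gripper is mounted at the origin on a cart in front of the work surface, level with it; the furniture and walls round the work are solid. World frame = base frame: x ahead of the robot, y to its left, z up, the work surface at z = 0. Lengths are in mm, angles in rad, forces in N, time in s.
With the tool pointing down it reaches from about 275 to 1000 mm from the base axis. Payload 8.4 kg.
Tool frame: the origin (TCP) lies midway between the tips of the shut fingers; the grasp point (between the pads) lies 19 mm behind it; y points along the fingers, z is the direction in which the jaws open and shut, and the axes are right-handed (so a half turn about y gives the same grasp; the last joint's range is limited). The gripper opens to 85 mm and grips with 20 to 120 N. Pads are 22 mm wide; open, the fingers measure 114 mm over their backs; the gripper's body (76 mm by 85 mm) begins 54 mm behind the grasp point. The pads swing forward as they close: fully open they stand 13 mm farther back than shut.
Start: joints at [-1.2, 0.353, 1.633, -0, 1.155, -0.002], TCP at [227.639, -582.072, 231.281] pointing down, gripper open.
Joint ranges: [-2.63, 2.63], [-0.92, 2.1], [0.06, 2.66], [-1.3, 4.44], [0, 2.69], [-3.02, 3.02]. Speed limits (rad/s): [2.22, 2.22, 2.79, 3.14, 3.14, 3.14].

## Interface

Orientations are given as [roll, pitch, yaw] about the fixed x, y, z axes, in that order (R = Rz(yaw) Ry(pitch) Rx(roll)).
In Python, from rig import r gives the robot as it stands. The module is installed in compiled form; this text tells all that it offers.
- The arm moves only by the tool apply_moves, never from a script. Its argument "plan" is text: rows parted by semicolons, each of 7 numbers parted by spaces: the shift along the tool's x, y, z in cm, then the turn, a rotation vector about the tool's x, y, z in degrees, then the closure, from 0 (fully open) to 1 (shut). A call has 1 to 20 rows; each row shifts and turns the pose as measured when the row begins, along the tool's axes as they then stand; what a row does not reach is not made up. A row lasts 1/10 s, in which the tool goes at most 50 mm and 8.59 degrees, less where a joint would pass 70% of its speed; a pose out of reach is approached as far as the arm can. A call is refused whole if a number of a shift passes 5 or a number of a turn 8.59, either way. A call with a gripper value outside its range is refused whole. The fingers move at their own pace and stop on an object; "squeeze" is the grip in N (left out, the last holds). Time passes only in rows, so rows that do not move let the fingers close. It gives the time, the measured TCP pose, the force and the opening at its end, in the units of the state.
- r.sense(): the state, without advancing time (a new reading comes with each control period).
- r.grab_frame(name): name is "side" or "top" or "wrist"; returns the picture (400x640x3 uint8, blue, green, red); there is no depth.
- r.get_calibration(name): a dict with "vertical_fov" (degrees; the focal length in pixels is half the picture's height over the tangent of half this angle, whatever the lens; pixels are square), "cx", "cy" (the principal point, pixels), "R" (3x3) and "t" (3): a world point X has camera coordinates R X + t; the wrist camera has in their place "hand_eye" (4x4, takes a point from camera to tool coordinates, whose origin is the TCP and whose axes are the tool frame's). Camera axes: x right, y down, z forward; pixel columns grow to the right and rows downward; lengths in mm; the calibration is good to about 2 mm. A picture is of the moment at which its call begins: read the wrist's pose just before it. get_calibration takes no time and is no camera call.
- r.sign_off(): hands the job in, once; it reports no verdict.
The state is a dict: "clock": time; "qpos": joint angles; "qvel": joint speeds; "joint_efforts": joint torques, N m; "eef_pos": TCP position; "tcp_rot": TCP orientation; "contact_force": force on the tool from outside, world axes, zero at the start; "wrist_torque": the same for the moment, N m; "opening": opening from 0.0 (shut) to 1.0 (fully open).
Only numpy, scipy, OpenCV 4.12 (cv2) and the standard library are available. Lean on these libraries where they do the work, as an engineer would, in place of code of your own. Each camera call takes 0.05 s, during which the arm holds its last target. There are 200 camera calls.

## Task

Load the plate carrier: draw its tailstock back, take the square keeper bar out and lay it aside on the bench, then thread every loose spacer plate over the two pins so that they lie flat in one stack. When all are on, lay the bar back in the two notches above them and slide the tailstock in until the bar is held snugly between the two centres, one in each open end; leave the tape measure, the polish tin and the roll of tape where they are.

Things in the scene. Friction and masses are not known exactly. Their poses are not given: they have to be found in the camera images.
- carrier: plate carrier fixed to the bench, long along its y: grey base 74 (x) x 328 (y) x 10 mm from y = -196 to +132 mm; origin on the bench midway between its two pins. Above the base: a middle pedestal with the pins, two notched posts, a fixed end block (25 mm thick, 104 mm high) at the +y end and the sliding tailstock at the -y end, each with a stub centre pointing inward
- pin_head (a point): tip of the upright pin at carrier y = +36 mm, 75.5 mm up: 10 mm in diameter, straight from the pedestal up to 68 mm, then tapered
- notch_head (a point): middle of the notch floor, 78 mm up, in the post at carrier y = +68 mm (post 44 mm wide along x, 8 mm thick, about 100 mm high). The open-topped notch is 25 mm wide along x, flared above 88 mm; the keeper bar lies in both notches along y, over the pins, its axis 89 mm up
- pin_tail (a point): tip of the upright pin at carrier y = -36 mm, 75.5 mm up: 10 mm in diameter, straight from the pedestal up to 68 mm, then tapered
- notch_tail (a point): middle of the notch floor, 78 mm up, in the post at carrier y = -68 mm (post 44 mm wide along x, 8 mm thick, about 100 mm high). The open-topped notch is 25 mm wide along x, flared above 88 mm; the keeper bar lies in both notches along y, over the pins, its axis 89 mm up
- stack_seat (a point): centre of the top of the pedestal (30 (x) x 104 (y) mm), 26 mm above the bench, where the centre of the lowest plate's underside comes
- head_seat (a point): root of the fixed stub centre on the face of the end block, at carrier (0, 105, 89) mm; the stub is 11 mm thick, 14 mm long, with a tapered tip, and points to the carrier's -y
- tail_seat (a point): root of the tailstock's stub centre (same stub, pointing to the carrier's +y) on its face, 89 mm up; moves with the tailstock
- tail_knob (a point): middle of the top of the tailstock's black knob, 136 mm up: upright, 18 mm in diameter, 30 mm tall, to pinch from above; moves with the tailstock. The tailstock block below it is 104 mm high, 44 (x) x 25 mm, and the knob stands over its middle
- tailstock (a joint): m; grows as it is drawn away along the carrier's -y, 0.060 is fully back; about 2 N of friction, stays where left. Snug on the bar at 0.004. The bar goes in only with it over 0.045; at 0.060 a bar laid with its centre at carrier y = -25 mm has about 10 mm to each stub's tip; closing then pushes it onto the fixed stub
- keeper_bar: loose keeper bar: dark square steel tube 22 x 22 mm, 210 mm long along its y, 3 mm wall, open 16 mm square ends, 0.15 to 0.31 kg. Origin at its centre (z = 11 mm when lying on the bench); any long face may be up. It starts locked in the carrier; with the tailstock back it must be drawn about 25 mm along the carrier's -y, off the fixed stub, before it is lifted. There is room to lay it on the bench left of the carrier, around (0.635, 0.25) m, along the world's y
- tape_measure: yellow tape measure, 72 x 80 x 30 mm, a bystander; origin under its middle
- polish_tin: round tin with a red lid, 66 mm across, 27 mm high, a bystander; origin under its middle
- masking_tape: light blue roll of tape, 48 mm across, 19 mm high, a bystander; origin under its middle
- plate1: loose flat aluminium spacer plate, 50 (x) x 110 (y) x 8 mm thick, 0.12 kg. Origin at its centre (z = 4 mm when flat on the bench); y along its length. A 26 mm bore in the middle and two 14 mm pin holes 36 mm either side of the centre along y. Alike either end and either way up. Three or four such plates are present
- plate2: loose flat aluminium spacer plate, 50 (x) x 110 (y) x 8 mm thick, 0.12 kg. Origin at its centre (z = 4 mm when flat on the bench); y along its length. A 26 mm bore in the middle and two 14 mm pin holes 36 mm either side of the centre along y. Alike either end and either way up. Three or four such plates are present
- plate3: loose flat aluminium spacer plate, 50 (x) x 110 (y) x 8 mm thick, 0.12 kg. Origin at its centre (z = 4 mm when flat on the bench); y along its length. A 26 mm bore in the middle and two 14 mm pin holes 36 mm either side of the centre along y. Alike either end and either way up. Three or four such plates are present
- plate4: loose flat aluminium spacer plate, 50 (x) x 110 (y) x 8 mm thick, 0.12 kg. Origin at its centre (z = 4 mm when flat on the bench); y along its length. A 26 mm bore in the middle and two 14 mm pin holes 36 mm either side of the centre along y. Alike either end and either way up. Three or four such plates are present

How it is judged:
By the outcome, as a careful person would: the job done as asked, in the order asked, and still so for the second after the job is handed in, with the robot touching nothing.
Of plate1, plate2, plate3, plate4 only 3 to 4 are there at a start; the rules pass over those that are not, and their reading is None.
At some moment in a run one of plate1, plate2, plate3, plate4, keeper_bar may be knocked a few centimetres aside while the robot is not near it.
Once in a run the grip may slacken for a moment while it holds something.
It also fails if it takes over 192 s, if anything falls off the work surface, if the arm or the gripper's body presses on something with over 40 N, if the wrist force passes 120 N, or if a joint passes its speed limit or range.

## Working session

There is one attempt and no reset: what is moved stays moved. The work goes in short steps, Python scripts to look and compute and a tool call to move; the robot and the scene stay as the last step left them, time stands still between calls to the robot, and variables do not carry over. Pictures are saved under pics/ and viewed, about 12 in all and at most 16, crops included, and the job is handed in when it is done.

Besides the shell and the picture viewer there is one more tool, called as name(argument=value, ...), one argument or row to a line, values as JSON. apply_moves: Moves the arm, as the interface text tells. Its arguments: {"type":"object","properties":{"plan":{"type":"string"},"squeeze":{"type":"number"}},"required":["plan"]}

```bash
mkdir -p pics; ls; python3 - <<'E'
from rig import r
import cv2,numpy as np
s=r.sense();print(s)
for n in("top","side"):
    c=r.get_calibration(n);print(n,c)
    cv2.imwrite(f"pics/{n}0.png",r.grab_frame(n))
print(r.get_calibration("wrist"))
E
```

```text
pics
{'clock': 0.0, 'qpos': array([-1.20042927e+00,  3.53619078e-01,  1.63414396e+00, -2.39388794e-05,
        1.15517907e+00, -2.40134553e-03]), 'qvel': array([ 0.00252739, -0.00042718,  0.00053944,  0.00180594, -0.001162  ,
        0.000313  ]), 'joint_efforts': array([-4.27034916e-03, -6.05272937e+01, -3.42065978e+01, -2.47791841e-04,
        9.49615322e-03, -2.98455336e-05]), 'eef_pos': array([ 227.44294084, -581.63873447,  230.57562292]), 'tcp_rot': array([-1.57214583e+00, -1.86472585e-05, -2.76881456e+00]), 'contact_force': array([ 0.78336271, -0.44811032, -0.22942183]), 'wrist_torque': array([-0.04366517,  0.00361978,  0.04336052]), 'opening': 0.9997567990388068}
top {'vertical_fov': 50.25537802447973, 'cx': 327.8686208455943, 'cy': 195.11846717636828, 'R': array([[-0.01524427, -0.99958989, -0.02424184],
       [-0.99039775,  0.01842691, -0.1370137 ],
       [ 0.13740421,  0.02192039, -0.99027248]]), 't': array([ -23.81147409,  542.62547472, 1151.75210684])}
side {'vertical_fov': 46.062183378713655, 'cx': 319.14016946132296, 'cy': 202.8430378165513, 'R': array([[-0.79892144, -0.60132722,  0.0114068 ],
       [-0.51433899,  0.67327289, -0.53118643],
       [ 0.31173697, -0.43024318, -0.84717818]]), 't': array([ 389.56399229,  354.36063298, 1111.90094916])}
{'vertical_fov': 69.77359281937153, 'cx': 324.05674574990445, 'cy': 204.30831345702742, 'hand_eye': array([[ 6.78267654e-04,  9.49530358e-01,  3.13674417e-01,
        -7.98548004e+01],
       [-3.89768784e-04, -3.13674214e-01,  9.49530587e-01,
        -1.41918150e+02],
       [ 9.99999694e-01, -7.66296380e-04,  1.57342220e-04,
        -6.98118479e-01],
       [ 0.00000000e+00,  0.00000000e+00,  0.00000000e+00,
         1.00000000e+00]])}
```

View pics/top0.png

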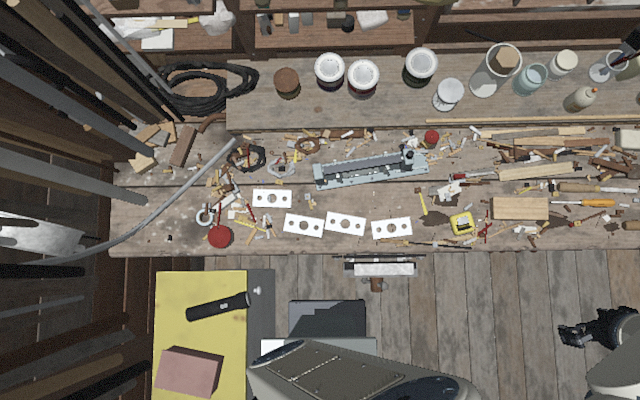

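View pics/side0.png

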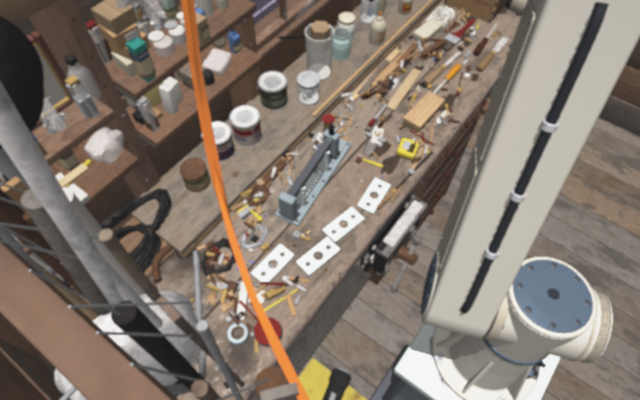

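Four plates in the top picture (272,198), (304,225), (346,223), (392,228). The carrier runs from (318,180) to the knob near (408,155), with the tailstock at the right (-y) end.

```bash
cat > h.py <<'E'
from rig import r
import cv2,numpy as np,sys
from scipy.spatial.transform import Rotation as Ro
def K(c): 
    f=200/np.tan(np.radians(c["vertical_fov"])/2); return np.array([[f,0,c["cx"]],[0,f,c["cy"]],[0,0,1]])
def Rt(): 
    s=r.sense(); return Ro.from_euler('xyz',s["tcp_rot"]).as_matrix(),np.array(s["eef_pos"])
def cam(n,pose=None):
    c=r.get_calibration(n)
    if n!="wrist": return K(c),np.array(c["R"]),np.array(c["t"])
    R,p=pose if pose else Rt(); H=np.array(c["hand_eye"])
    Rc=R@H[:3,:3]; tc=R@H[:3,3]+p
    return K(c),Rc.T,-Rc.T@tc
def pix2w(C,uv,z):
    k,R,t=C; o=-R.T@t; uv=np.atleast_2d(uv).astype(float)
    d=(R.T@np.linalg.inv(k)@np.c_[uv,np.ones(len(uv))].T).T
    return o+d*((z-o[2])/d[:,2])[:,None]
def w2pix(C,X):
    k,R,t=C; q=(np.atleast_2d(X)@R.T+t)@k.T; return q[:,:2]/q[:,2:]
def plates(im,C,z=8,vmin=200,lo=None):
    m=(im.min(2)>vmin).astype(np.uint8); m=cv2.morphologyEx(m,cv2.MORPH_OPEN,np.ones((3,3)))
    out=[]
    for c in cv2.findContours(m,cv2.RETR_EXTERNAL,cv2.CHAIN_APPROX_NONE)[0]:
        if len(c)<40: continue
        w=pix2w(C,c[:,0,:],z)[:,:2].astype(np.float32)
        (x,y),(a,b),an=cv2.minAreaRect(w)
        if a<b: a,b,an=b,a,an-90
        if 90<a<130 and 38<b<62: out.append((x,y,(an+90)%180-90,a,b))   # an: direction of long axis, deg from world x
    return out
def shot(n,name=None,scale=1):
    p=Rt(); im=r.grab_frame(n)
    if name: cv2.imwrite(f"pics/{name}.png",im)
    return im,cam(n,p)
E
python3 - <<'E'
from h import *
im=cv2.imread("pics/top0.png");C=cam("top")
for p in plates(im,C): print(np.round(p,1))
print(pix2w(C,[(320,187),(428,170),(424,152),(315,165)],10).round())
print(pix2w(C,[(408,152)],136).round())
cv2.imwrite("pics/c0.png",cv2.resize(im[130:250,190:490],None,fx=2.6,fy=2.6,interpolation=cv2.INTER_CUBIC))
R,p=Rt();print(R.round(3))
E
```

```text
[ 450.8 -209.1  -83.4  111.    51.2]
[462.7  38.6  79.7 110.5  51.7]
[464.6 -79.3  78.6 111.3  50.9]
[541.5 129.3  86.8 110.7  51.3]
[1090.4  547.   -68.1  112.    49.6]
[[ 570.  -10.   10.]
 [ 613. -320.   10.]
 [ 666. -311.   10.]
 [ 634.    3.   10.]]
[[ 637. -243.  136.]]
[[-0.931 -0.     0.364]
 [-0.364  0.001 -0.931]
 [ 0.    -1.    -0.001]]
```

View pics/c0.png

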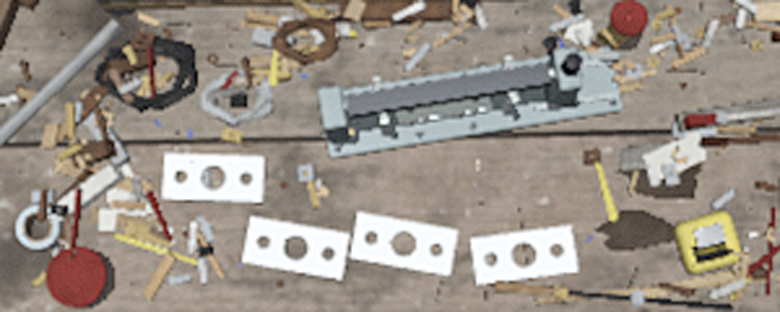

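apply_moves(
  plan="0 -5 0 0 0 0 0;0 -5 0 0 0 0 0;0 0 0 0 -8.5 0 0;0 0 0 0 -8.5 0 0;0 0 0 0 -8.5 0 0;0 0 0 0 -8.5 0 0;0 0 0 0 -8.5 0 0;0 0 0 0 -8.5 0 0;0 0 0 0 -8.5 0 0;0 0 0 0 -8.5 0 0;0 0 0 0 -8.5 0 0;0 0 0 0 0 0 0",
  squeeze=60,
)

```text
clock: 1.3
eef_pos: [226.5, -579.1, 329.6]
tcp_rot: [-1.573, 0.011, -1.413]
contact_force: [0.2, -0.7, -0.1]
opening: 1.005
```

```bash
cat >> h.py <<'E'
def goal(x,y,z,phi=None):
    R,p=Rt(); f=np.degrees(np.arctan2(R[1,2],R[0,2]))
    if phi is None: phi=f
    d=(np.array([x,y,z])-p)/10
    a=np.radians(phi); Z=np.array([np.cos(a),np.sin(a),0]);X=np.array([np.sin(a),-np.cos(a),0])
    print("pos",p.round(1),"phi %.2f tilt %.2f %.2f"%(f,np.degrees(R[2,0]),np.degrees(R[2,2])),"turn_y %.2f"%(f-phi),"then xyz cm",np.round([d@X,-d[2],d@Z],2),"open %.3f t %.1f"%(r.sense()["opening"],r.sense()["clock"]),"F",np.round(r.sense()["contact_force"],1))
E
python3 -c "
from h import *
goal(560,0,330,7.5)"
```

```text
pos [ 226.5 -579.1  329.6] phi 9.06 tilt -0.63 -0.14 turn_y 1.56 then xyz cm [-5.306e+01 -4.000e-02  4.063e+01] open 1.005 t 1.3 F [ 0.2 -0.7 -0.1]
```

apply_moves(
  plan="-3.8 0 2.9 0 1.5 -0.6 0;-3.8 0 2.9 0 0 0 0;-3.8 0 2.9 0 0 0 0;-3.8 0 2.9 0 0 0 0;-3.8 0 2.9 0 0 0 0;-3.8 0 2.9 0 0 0 0;-3.8 0 2.9 0 0 0 0;-3.8 0 2.9 0 0 0 0;-3.8 0 2.9 0 0 0 0;-3.8 0 2.9 0 0 0 0;-3.8 0 2.9 0 0 0 0;-3.8 0 2.9 0 0 0 0;-3.8 0 2.9 0 0 0 0;-3.8 0 2.9 0 0 0 0;0 0 0 0 0 0 0;0 0 0 0 0 0 0",
)

```text
clock: 2.9
eef_pos: [588.0, 13.9, 325.3]
tcp_rot: [-1.574, 0.001, -1.521]
contact_force: [-1.0, -1.6, 0.6]
opening: 1.002
```

```bash
python3 - <<'E'
from h import *
goal(560,0,330,7.5)
im,C=shot("wrist","w1")
for p in plates(im,C): print(np.round(p,1))
E
```

```text
pos [588.   13.9 325.3] phi 2.84 tilt -0.05 -0.18 turn_y -4.66 then xyz cm [ 1.01 -0.47 -2.96] open 1.002 t 2.9 F [-1.  -1.6  0.6]
[ 450.3 -209.4  -83.4  110.    50.3]
[462.3  38.1  79.  110.   51.1]
[541.2 128.1  87.  110.5  51.1]
```

View pics/w1.png

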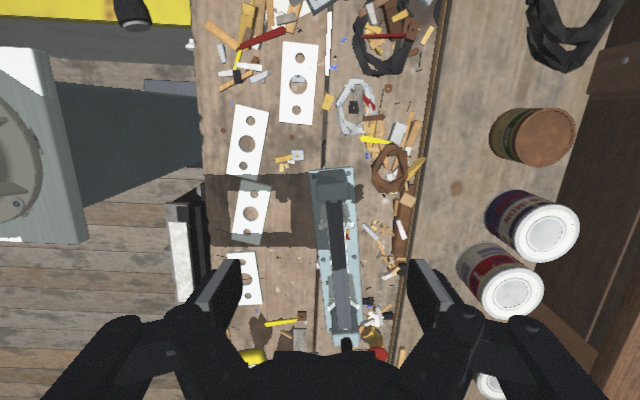

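apply_moves(
  plan="0 0 0 0 -4.6 0 0;3.6 1.1 -0.2 0 0 0 0;3.6 1.1 -0.2 0 0 0 0;3.6 1.1 -0.2 0 0 0 0;3.6 1.1 -0.2 0 0 0 0;0 0 0 0 0 0 0;0 0 0 0 0 0 0",
)

```text
clock: 3.65
eef_pos: [592.5, -142.8, 280.8]
tcp_rot: [-1.574, 0.001, -1.459]
contact_force: [-0.5, -0.3, 0.3]
opening: 0.996
```

```bash
python3 - <<'E'
from h import *
goal(600,-130,280,7.5)
im,C=shot("wrist","w2"); np.savez("w2.npz",K=C[0],R=C[1],t=C[2])
for p in plates(im,C): print(np.round(p,1))
cv2.imwrite("pics/w2c.png",cv2.resize(im[0:370,200:440],None,fx=1.6*1,fy=1.6,interpolation=cv2.INTER_CUBIC))
E
```

```text
pos [ 592.5 -142.8  280.8] phi 6.40 tilt -0.04 -0.16 turn_y -1.10 then xyz cm [-1.17  0.08  0.91] open 0.996 t 3.6 F [-0.5 -0.3  0.3]
[1017.1 -360.7  -29.5  108.4   53.3]
[464.8 -78.   78.6 107.1  51.1]
```

View pics/w2c.png

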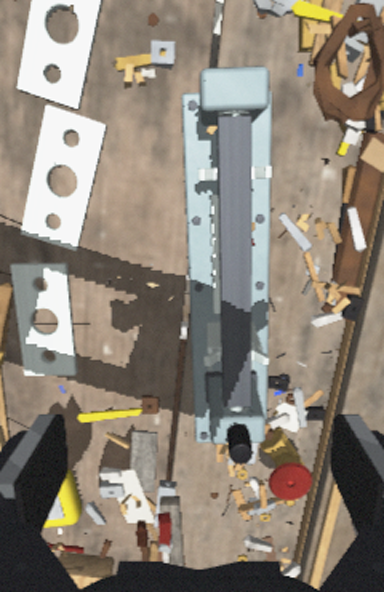

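```bash
python3 - <<'E'
from h import *
from scipy.optimize import least_squares
d=np.load("w2.npz");C=(d["K"],d["R"],d["t"])
f=lambda L:np.array(L)/1.6+[200,0]
uv=f([(183,96),(196,443),(263,441)]);M=np.array([(-37,132,10),(-37,-196,10),(37,-196,10)])
T=lambda p,M:np.c_[p[0]+np.cos(p[2])*M[:,0]-np.sin(p[2])*M[:,1],p[1]+np.sin(p[2])*M[:,0]+np.cos(p[2])*M[:,1],M[:,2]]
s=least_squares(lambda p:(w2pix(C,T(p,M))-uv).ravel(),[620,-130,.13])
print(s.x[:2],np.degrees(s.x[2]),s.fun.round(1))
p=s.x;c,sn=np.cos(p[2]),np.sin(p[2])
def inv(W): return np.c_[(W[:,0]-p[0])*c+(W[:,1]-p[1])*sn,-(W[:,0]-p[0])*sn+(W[:,1]-p[1])*c]
print("bar l/r near+,near-",inv(pix2w(C,f([(220,116),(250,116),(222,408),(253,408)]),100)).round(1))
print("block top",inv(pix2w(C,f([(201,69),(268,66),(270,105)]),104)).round(1))
print("knob",pix2w(C,f([(240,450)]),136),inv(pix2w(C,f([(240,450)]),136)))
print("knob pred crop",(w2pix(C,T(p,np.array([(0,-117.,136)])))-[200,0])*1.6)
E
```

```text
[ 616.57591694 -126.9345604 ] 7.795550405631569 [-0.3 -1.6 -1.3  1.2  1.6  1.5]
bar l/r near+,near- [[ -10.7  104.5]
 [   8.6  104. ]
 [ -11.3 -105.5]
 [  13.1 -106.1]]
block top [[-22.3 130.8]
 [ 19.  131.4]
 [ 20.7 109.6]]
knob [[ 632.79292109 -246.13273342  136.        ]] [[-1.00744231e-01 -1.20296241e+02]]
knob pred crop [[240.15479564 446.03123723]]
```

apply_moves(
  plan="0 0 0 0 -1.4 0 0;3.5 2 0.9 0 0 0 0;3.5 2 0.9 0 0 0 0;3 2 0.8 0 0 0 0;0 1.5 0 0 0 0 0;0 1.5 0 0 0 0 0;0 0 0 0 0 0 0;0 0 0 0 0 0 0",
)

```text
clock: 4.5
eef_pos: [634.8, -233.2, 192.6]
tcp_rot: [-1.567, -0.0, -1.421]
contact_force: [0.5, -0.9, 0.8]
opening: 1.0
```

```bash
python3 - <<'E'
from h import *
goal(632.7,-244.4,110,7.8)
E
```

```text
pos [ 634.8 -233.2  192.6] phi 8.60 tilt 0.03 0.22 turn_y 0.80 then xyz cm [ 1.08  8.26 -0.36] open 1.000 t 4.5 F [ 0.5 -0.9  0.8]
```

Then close on the knob.

apply_moves(
  plan="1.05 2 -0.3 0 0.8 0 0;0 2 0 0 0 0 0;0 2 0 0 0 0 0;0 1.5 0 0 0 0 0;0 0.7 0 0 0 0 0;0 0 0 0 0 0 0;0 0 0 0 0 0 1;0 0 0 0 0 0 1;0 0 0 0 0 0 1;0 0 0 0 0 0 1;0 0 0 0 0 0 1;0 0 0 0 0 0 1;0 0 0 0 0 0 1;0 0 0 0 0 0 1;0 0 0 0 0 0 1;0 0 0 0 0 0 1",
)

```text
clock: 6.1
eef_pos: [633.4, -240.9, 119.3]
tcp_rot: [-1.566, -0.004, -1.428]
contact_force: [0.5, 1.1, -0.9]
opening: 0.179
```

```bash
python3 - <<'E'
from h import *
goal(632.7,-244.4,110,7.8)
E
```

```text
pos [ 633.4 -240.9  119.3] phi 8.17 tilt 0.26 0.30 turn_y 0.37 then xyz cm [ 0.33  0.93 -0.12] open 0.179 t 6.1 F [ 0.5  1.1 -0.9]
```

apply_moves(
  plan="0 0 0 0 0 0 1;1 0 0 0 0 0 1;1 0 0 0 0 0 1;1 0 0 0 0 0 1;1 0 0 0 0 0 1;1 0 0 0 0 0 1;0.5 0 0 0 0 0 1;0 0 0 0 0 0 1;0 0 0 0 0 0 1",
)

```text
clock: 7.0
eef_pos: [640.3, -287.7, 119.5]
tcp_rot: [-1.57, 0.02, -1.431]
contact_force: [-0.1, 3.0, -0.9]
opening: 0.18
```

```bash
python3 - <<'E'
from h import *
goal(633.4+.1357*56,-240.9-.9907*56,119,7.8)
E
```

```text
pos [ 640.3 -287.7  119.5] phi 7.99 tilt -1.16 0.06 turn_y 0.19 then xyz cm [ 0.87  0.05 -0.04] open 0.180 t 7.0 F [-0.1  3.  -0.9]
```

apply_moves(
  plan="0.6 0 0 0 0 -1.1 1;0.4 0 0 0 0 0 1;0.2 0 0 0 0 0 1;0 0 0 0 0 0 1;0 0 0 0 0 0 1",
)

```text
clock: 7.5
eef_pos: [640.3, -287.7, 119.5]
tcp_rot: [-1.574, 0.024, -1.434]
contact_force: [-1.3, 5.5, 1.5]
opening: 0.177
```

```bash
python3 - <<'E'
from h import *
goal(633.4+.1357*56,-240.9-.9907*56,119,7.8)
E
```

```text
pos [ 640.3 -287.7  119.5] phi 7.87 tilt -1.35 -0.18 turn_y 0.07 then xyz cm [ 0.87  0.05 -0.04] open 0.177 t 7.5 F [-1.3  5.5  1.5]
```

apply_moves(
  plan="1.5 0 0 0 0 0 1;1.5 0 0 0 0 0 1;1.5 0 0 0 0 0 1;0 0 0 0 0 0 1",
)

```text
clock: 7.9
eef_pos: [644.4, -312.6, 116.9]
tcp_rot: [-1.58, 0.06, -1.436]
contact_force: [-0.8, -2.0, 0.9]
opening: -0.001
```

```bash
python3 - <<'E'
from h import *
goal(633.4+.1357*56,-240.9-.9907*56,119,7.8)
im,C=shot("top");p=w2pix(C,[(640,-285,110)])[0].astype(int)
cv2.imwrite("pics/t1.png",cv2.resize(im[p[1]-60:p[1]+50,p[0]-130:p[0]+60],None,fx=4,fy=4,interpolation=cv2.INTER_CUBIC))
E
```

```text
pos [ 644.4 -312.6  116.9] phi 7.77 tilt -3.43 -0.51 turn_y -0.03 then xyz cm [-1.66 -0.21 -0.12] open -0.001 t 7.9 F [-0.8 -2.   0.9]
```

View pics/t1.png

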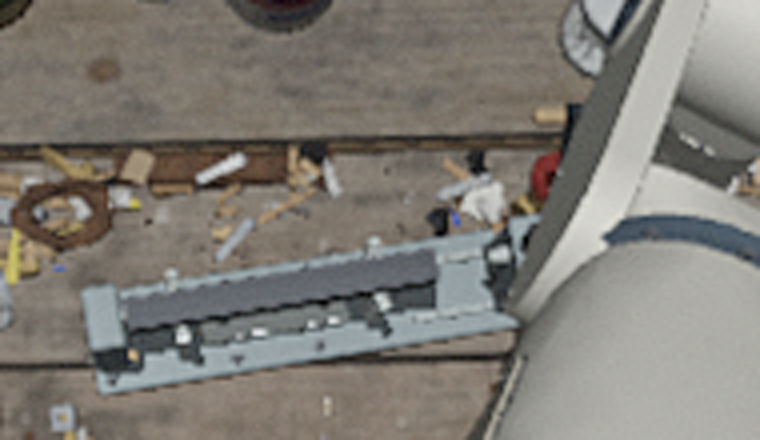

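apply_moves(
  plan="0 -3 0 0 0 -3.4 0;0 -3 0 0 0 0 0;0 -3 0 0 0 0 0;0 -3 0 0 0 0 0;-3.5 -3 0 0 0 0 0;-3.5 0 0 0 0 0 0;-3.5 0 0 0 0 0 0;0 0 0 0 0 0 0",
)

```text
clock: 8.75
eef_pos: [631.7, -215.4, 273.3]
tcp_rot: [-1.574, -0.014, -1.445]
contact_force: [-0.0, 0.2, 0.2]
opening: 1.0
```

```bash
cat >> h.py <<'E'
P=np.array([616.6,-126.9,np.radians(7.8)])
def c2w(M,p=P):
    M=np.atleast_2d(M).astype(float);c,s=np.cos(p[2]),np.sin(p[2]);return np.c_[p[0]+c*M[:,0]-s*M[:,1],p[1]+s*M[:,0]+c*M[:,1],M[:,2]]
def w2c(W,p=P):
    W=np.atleast_2d(W);c,s=np.cos(p[2]),np.sin(p[2]);x,y=W[:,0]-p[0],W[:,1]-p[1];return np.c_[x*c+y*s,-x*s+y*c,W[:,2]]
E
python3 - <<'E'
from h import *
goal(633.4+.1357*56,-240.9-.9907*56,119,7.8)
im,C=shot("wrist","w3");np.savez("w3.npz",K=C[0],R=C[1],t=C[2])
cv2.imwrite("pics/w3c.png",cv2.resize(im[0:370,200:440],None,fx=1.6,fy=1.6,interpolation=cv2.INTER_CUBIC))
E
```

```text
pos [ 631.7 -215.4  273.3] phi 7.21 tilt 0.79 -0.19 turn_y -0.59 then xyz cm [ 8.15 15.43 -0.18] open 1.000 t 8.8 F [-0.   0.2  0.2]
```

View pics/w3c.png

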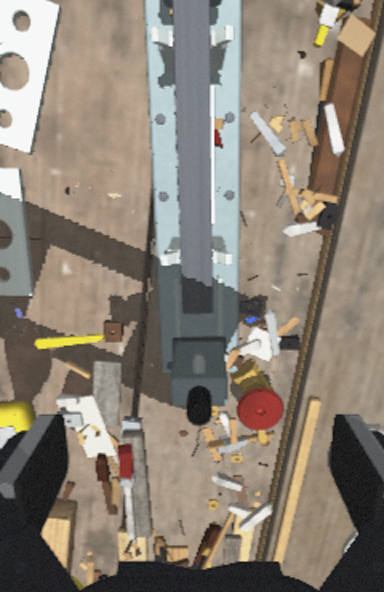

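```bash
python3 - <<'E'
from h import *
d=np.load("w3.npz");C=(d["K"],d["R"],d["t"]);f=lambda L:np.array(L)/1.6+[200,0]
print("bar end",w2c(pix2w(C,f([(197,313)]),100)))
print("block top near edge, far",w2c(pix2w(C,f([(172,341),(222,338),(173,408),(226,405)]),104)))
print("knob",w2c(pix2w(C,f([(201,413)]),136)))
for j in(.05,.055,.06): print(j,(w2pix(C,c2w([(0,-114.5-j*1000,136),(-22,-102-j*1000,104),(-22,-127-j*1000,104)]))-[200,0])*1.6)
print("post",w2c(pix2w(C,f([(155,38),(231,35),(164,260),(234,260)]),100)))
E
```

```text
bar end [[   0.26683977 -104.80522579  100.        ]]
block top near edge, far [[ -18.01484762 -124.56701377  104.        ]
 [  18.10033598 -122.60372955  104.        ]
 [ -18.88115646 -179.14039062  104.        ]
 [  21.45254192 -176.93913755  104.        ]]
knob [[   2.51222647 -165.37876988  136.        ]]
0.05 [[197.32102814 411.89581289]
 [167.7361585  375.5981642 ]
 [168.81690128 405.53505295]]
0.055 [[197.40657763 418.31760439]
 [167.95643648 381.69992803]
 [169.02700018 411.35485344]]
0.06 [[197.49124647 424.67328999]
 [168.1746203  387.74368323]
 [169.23514807 417.12061035]]
post [[-22.65475373  66.71016714 100.        ]
 [ 22.51539799  67.72746906 100.        ]
 [-22.02699429 -66.3121596  100.        ]
 [ 26.22470852 -66.80986269 100.        ]]
```

apply_moves(
  plan="-3 2 -0.1 0 -0.6 0.8 0;-3 2 -0.1 0 0 0 0;-2.9 2 -0.1 0 0 0 0;0 3 0 0 0 0 0;0 3 0 0 0 0 0;0 1.5 0 0 0 0 0;0 0 0 0 0 0 0;0 0 0 0 0 0 0",
)

```text
clock: 9.6
eef_pos: [620.4, -139.3, 134.2]
tcp_rot: [-1.567, -0.012, -1.44]
contact_force: [-0.2, 0.1, 0.9]
opening: 1.003
```

```bash
python3 - <<'E'
from h import *
goal(616.6,-126.9,80,7.8)
im,C=shot("wrist","w4");np.savez("w4.npz",K=C[0],R=C[1],t=C[2])
cv2.imwrite("pics/w4c.png",cv2.resize(im[:,160:480],None,fx=1.5,fy=1.5,interpolation=cv2.INTER_CUBIC))
E
```

```text
pos [ 620.4 -139.3  134.2] phi 7.49 tilt 0.69 0.21 turn_y -0.31 then xyz cm [-1.28  5.42 -0.2 ] open 1.003 t 9.6 F [-0.2  0.1  0.9]
```

View pics/w4c.png

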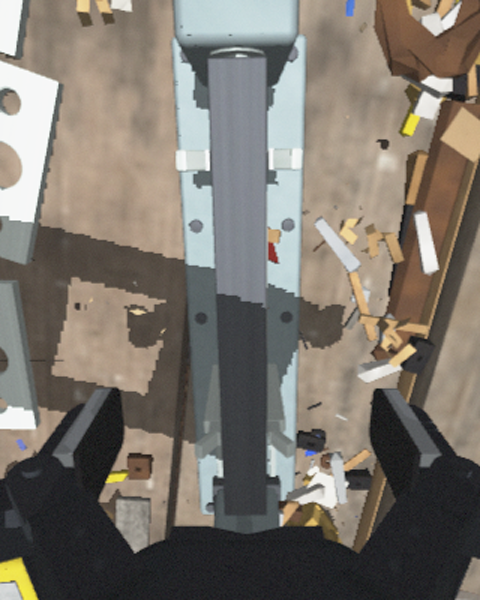

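```bash
python3 - <<'E'
from h import *
d=np.load("w4.npz");C=(d["K"],d["R"],d["t"]);f=lambda L:np.array(L)/1.5+[160,0]
print("bar",w2c(pix2w(C,f([(208.5,60),(266,60),(213,200),(266.5,200),(219,500),(267,500)]),100)).round(1))
print("head post",w2c(pix2w(C,f([(176,160),(302,158)]),100)).round(1))
print("base corner l edge",w2c(pix2w(C,f([(174,40),(186,240),(200,505),(306,40),(301,300)]),10)).round(1))
E
```

```text
bar [[-11.5 103.5 100. ]
 [  9.1 103.4 100. ]
 [-11.4  54.5 100. ]
 [  9.8  54.3 100. ]
 [-13.  -94.4 100. ]
 [ 11.4 -94.7 100. ]]
head post [[-25.2  69.6 100. ]
 [ 23.3  70.  100. ]]
base corner l edge [[ -36.2  130.4   10. ]
 [ -35.4   22.5   10. ]
 [ -35.1 -183.6   10. ]
 [  34.7  130.    10. ]
 [  37.2  -17.1   10. ]]
```

apply_moves(
  plan="-1.1 1.5 -0.2 0 -0.3 0.7 0;0 1.5 0 0 0 0 0;0 1.2 0 0 0 0 0;0 0.8 0 0 0 0 0;0 0.3 0 0 0 0 0;0 0 0 0 0 0 1;0 0 0 0 0 0 1;0 0 0 0 0 0 1;0 0 0 0 0 0 1;0 0 0 0 0 0 1;0 0 0 0 0 0 1;0 0 0 0 0 0 1;0 0 0 0 0 0 1;0 0 0 0 0 0 1;0 0 0 0 0 0 1",
  squeeze=80,
)

```text
clock: 11.15
eef_pos: [618.4, -129.2, 79.9]
tcp_rot: [-1.563, -0.001, -1.435]
contact_force: [-0.8, 0.5, -0.2]
opening: 0.237
```

```bash
python3 - <<'E'
from h import *
goal(616.6,-126.9,80,7.8)
E
```

```text
pos [ 618.4 -129.2   79.9] phi 7.80 tilt 0.05 0.43 turn_y -0.00 then xyz cm [-0.25 -0.01 -0.15] open 0.237 t 11.2 F [-0.8  0.5 -0.2]
```

apply_moves(
  plan="0.9 0 0 0 0 0 1;0.9 0 0 0 0 0 1;0.8 0 0 0 0 0 1;0 0 0 0 0 0 1;0 0 0 0 0 0 1",
)

```text
clock: 11.65
eef_pos: [622.5, -157.7, 79.9]
tcp_rot: [-1.563, -0.001, -1.435]
contact_force: [-0.9, 1.3, 0.1]
opening: 0.239
```

```bash
python3 - <<'E'
from h import *
x=618.4+.1357*26;y=-129.2-.9907*26
goal(x,y,80,7.8)
E
```

```text
pos [ 622.5 -157.7   79.9] phi 7.77 tilt 0.04 0.45 turn_y -0.03 then xyz cm [-0.28 -0.01 -0.02] open 0.239 t 11.7 F [-0.9  1.3  0.1]
```

apply_moves(
  plan="-0.2 -1 0 0 0 0 1;0 -1.5 0 0 0 0 1;0 -2 0 0 0 0 1;0 -3 0 0 0 0 1;0 -3 0 0 0 0 1;0 0 0 0 0 0 1",
)

```text
clock: 12.25
eef_pos: [621.1, -154.7, 192.6]
tcp_rot: [-1.563, -0.001, -1.435]
contact_force: [0.6, 0.1, -2.7]
opening: 0.24
```

```bash
python3 - <<'E'
from h import *
goal(640,250,185,7.8)
E
```

```text
pos [ 621.1 -154.7  192.6] phi 7.81 tilt 0.05 0.45 turn_y 0.01 then xyz cm [-39.84   0.76   7.37] open 0.240 t 12.2 F [ 0.6  0.1 -2.7]
```

apply_moves(
  plan="-2 0 0.4 0 0 0 1;-3.3 0 0.6 0 0 0 1;-3.3 0 0.6 0 0 0 1;-3.3 0 0.6 0 0 0 1;-3.3 0 0.6 0 0 0 1;-3.3 0 0.6 0 0 0 1;-3.3 0 0.6 0 0 0 1;-3.3 0 0.6 0 0 0 1;-3.3 0 0.6 0 0 0 1;-3.3 0 0.6 0 0 0 1;-3.3 0 0.6 0 0 0 1;-3 0 0.6 0 0 0 1;-1.5 0 0.3 0 0 0 1;0 0 0 0 0 0 1;0 0 0 0 0 0 1",
)

```text
clock: 13.75
eef_pos: [634.0, 262.5, 187.5]
tcp_rot: [-1.567, -0.004, -1.433]
contact_force: [-0.8, -0.4, -3.3]
opening: 0.237
```

```bash
python3 - <<'E'
from h import *
goal(640,250,3,7.8)
E
```

```text
pos [634.  262.5 187.5] phi 7.89 tilt 0.25 0.22 turn_y 0.09 then xyz cm [ 1.32 18.45  0.42] open 0.237 t 13.8 F [-0.8 -0.4 -3.3]
```

apply_moves(
  plan="0.6 2 0.2 0 0 0 1;0.6 3 0.1 0 0 0 1;0 3 0 0 0 0 1;0 3 0 0 0 0 1;0 3 0 0 0 0 1;0 2 0 0 0 0 1;0 1 0 0 0 0 1;0 0.5 0 0 0 0 1;0 0 0 0 0 0 1;0 0 0 0 0 0 1",
)

```text
clock: 14.75
eef_pos: [642.3, 237.0, 9.8]
tcp_rot: [-1.564, -0.007, -1.442]
contact_force: [0.5, 0.6, -2.2]
opening: 0.237
```

```bash
python3 - <<'E'
from h import *
goal(640,250,2.5,7.8)
E
```

```text
pos [642.3 237.    9.8] phi 7.37 tilt 0.39 0.39 turn_y -0.43 then xyz cm [-1.32  0.73 -0.05] open 0.237 t 14.8 F [ 0.5  0.6 -2.2]
```

apply_moves(
  plan="0 0.5 0 0 0 0 1;0 0.2 0 0 0 0 1;0 0.1 0 0 0 0 1;0 0 0 0 0 0 1;0 0 0 0 0 0 1",
)

```text
clock: 15.25
eef_pos: [644.5, 238.0, 4.7]
tcp_rot: [-1.559, -0.006, -1.442]
contact_force: [0.9, 0.8, -2.1]
opening: 0.237
```

```bash
python3 - <<'E'
from h import *
goal(640,250,2.5,7.8)
E
```

```text
pos [644.5 238.    4.7] phi 7.39 tilt 0.32 0.69 turn_y -0.41 then xyz cm [-1.25  0.22 -0.28] open 0.237 t 15.2 F [ 0.9  0.8 -2.1]
```

apply_moves(
  plan="0 0.25 0 -0.6 0 0.3 1;0 0.1 0 0 0 0 1;0 0 0 0 0 0 1;0 0 0 0 0 0 0.7;0 0 0 0 0 0 0.6;0 0 0 0 0 0 0.3;0 0 0 0 0 0 0;0 0 0 0 0 0 0;0 0 0 0 0 0 0;0 -2 0 0 0 0 0;0 -4 0 0 0 0 0;0 -5 0 0 0 0 0;0 -5 0 0 0 0 0;0 -4 0 0 0 0 0;0 0 0 0 0 0 0",
)

```text
clock: 16.75
eef_pos: [644.2, 238.0, 208.0]
tcp_rot: [-1.572, -0.0, -1.442]
contact_force: [0.7, -0.2, 0.2]
opening: 1.002
```

```bash
python3 - <<'E'
from h import *
goal(541,128,200,-3)
im,C=shot("wrist","w5")
for p in plates(im,C): print(np.round(p,1))
im,C=shot("top","t2")
for p in plates(im,C): print(np.round(p,1))
cv2.imwrite("pics/t2c.png",cv2.resize(im[130:250,190:490],None,fx=2.6,fy=2.6,interpolation=cv2.INTER_CUBIC))
E
```

```text
pos [644.2 238.  208. ] phi 7.41 tilt 0.01 -0.08 turn_y 10.41 then xyz cm [11.52  0.8  -9.73] open 1.002 t 16.8 F [ 0.7 -0.2  0.2]
[541.4 136.7  87.1  91.4  51.1]
[ 21.5 292.7  89.6 117.   48.8]
[ 450.7 -208.9  -83.8  109.8   49.8]
[464.8 -78.7  78.8 109.1  49.9]
[542.4 130.8  89.   98.7  49.2]
```

View pics/w5.png

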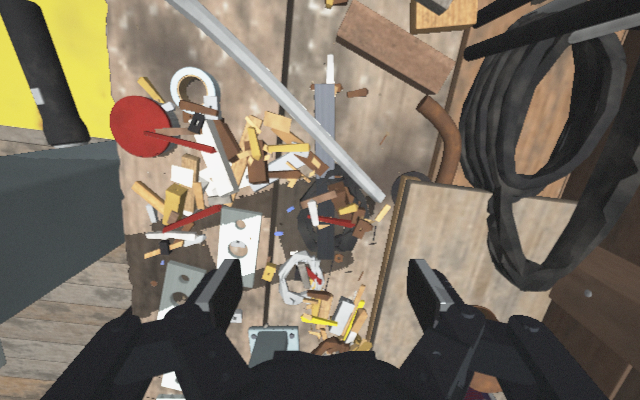

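```bash
python3 - <<'E'
from h import *
C=cam("wrist")
a=np.radians(7.4);ax=np.array([-np.sin(a),np.cos(a),0])
c=np.array([644.4,238-0,22])
print(w2pix(C,[c+105*ax,c,c-105*ax]))
im=cv2.imread("pics/w5.png")
t=cv2.imread("pics/t2.png");p=w2pix(cam("top"),[c])[0].astype(int);print(p)
A=cv2.resize(im[40:260,220:420],(400,440),interpolation=cv2.INTER_CUBIC)
B=cv2.resize(t[p[1]-55:p[1]+55,p[0]-50:p[0]+50],(400,440),interpolation=cv2.INTER_CUBIC)
cv2.imwrite("pics/m.png",np.hstack([A,B]))
E
```

```text
[[328.96896906  84.28884602]
 [328.53184886 182.51959105]
 [328.17418395 262.89494581]]
[233 162]
```

View pics/m.png

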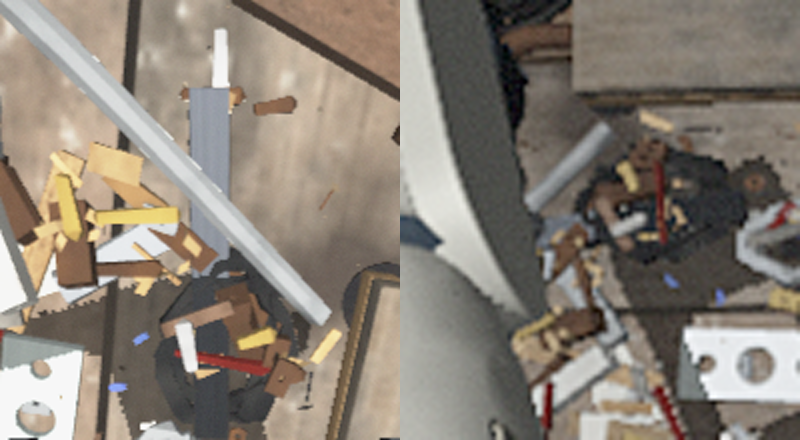

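The bar lies where projected (image columns 315–335, rows 84 to about 262), flat on the bench. Next is the plate at (541,128).

apply_moves(
  plan="0 0 0 0 5.2 0 0;0 0 0 0 5.2 0 0;3 1.5 -2.6 0 0 0 0;3 1.5 -2.6 0 0 0 0;3 1.5 -2.6 0 0 0 0;2 1 -1.6 0 0 0 0;0 0 0 0 0 0 0;0 0 0 0 0 0 0",
)

```text
clock: 17.65
eef_pos: [527.5, 127.3, 132.3]
tcp_rot: [-1.6, -0.01, -1.63]
contact_force: [0.5, -0.8, 0.6]
opening: 1.002
```

```bash
python3 - <<'E'
from h import *
goal(541.2,128.1,-1,-3)
E
```

```text
pos [527.5 127.3 132.3] phi -3.39 tilt 0.59 -1.70 turn_y -0.39 then xyz cm [-0.15 13.33  1.36] open 1.002 t 17.6 F [ 0.5 -0.8  0.6]
```

apply_moves(
  plan="0 2 0.6 1.7 -0.4 0.6 0;-0.1 2 0.6 0 0 0 0;0 2 0 0 0 0 0;0 2 0 0 0 0 0;0 1 0 0 0 0 0;0 0 0 0 0 0 0;0 0 0 0 0 0 0",
)

```text
clock: 18.35
eef_pos: [544.0, 131.8, 37.3]
tcp_rot: [-1.568, 0.002, -1.62]
contact_force: [-0.1, 0.5, -0.4]
opening: 1.001
```

```bash
python3 - <<'E'
from h import *
goal(541.2,128.1,-1,-3)
im,C=shot("wrist")
for p in plates(im,C): print(np.round(p,1))
E
```

```text
pos [544.  131.8  37.3] phi -2.84 tilt -0.10 0.13 turn_y 0.16 then xyz cm [ 0.38  3.83 -0.26] open 1.001 t 18.4 F [-0.1  0.5 -0.4]
```

apply_moves(
  plan="0.35 1 -0.25 0 0 0 0;0 1.2 0 0 0 0 0;0 0.8 0 0 0 0 0;0 0.4 0 0 0 0 0;0 0 0 0 0 0 0;0 0 0 0 0 0 0",
)

```text
clock: 19.0
eef_pos: [542.6, 128.4, 2.3]
tcp_rot: [-1.565, 0.003, -1.62]
contact_force: [-0.3, -0.1, -0.1]
opening: 1.001
```

```bash
python3 - <<'E'
from h import *
goal(541.2,128.1,-1,-3)
E
```

```text
pos [542.6 128.4   2.3] phi -2.85 tilt -0.15 0.33 turn_y 0.15 then xyz cm [ 0.04  0.33 -0.14] open 1.001 t 19.0 F [-0.3 -0.1 -0.1]
```

apply_moves(
  plan="0 0.3 0 -0.3 0 0 0;0 0 0 0 0 0 0.3;0 0 0 0 0 0 0.4;0 0 0 0 0 0 0.5;0 0 0 0 0 0 1;0 0 0 0 0 0 1;0 0 0 0 0 0 1;0 0 0 0 0 0 1;0 0 0 0 0 0 1;0 0 0 0 0 0 1;0 0 0 0 0 0 1",
  squeeze=60,
)

```text
clock: 20.1
eef_pos: [543.2, 128.6, 0.3]
tcp_rot: [-1.57, 0.003, -1.62]
contact_force: [-0.4, 0.1, -0.1]
opening: 0.559
```

```bash
python3 - <<'E'
from h import *
goal(541.2,128.1,120,7.8)
E
```

```text
pos [5.432e+02 1.286e+02 3.000e-01] phi -2.85 tilt -0.17 0.07 turn_y -10.65 then xyz cm [  0.02 -11.97  -0.21] open 0.559 t 20.1 F [-0.4  0.1 -0.1]
```

apply_moves(
  plan="0 -0.8 0 0 0 0 1;0 -1.5 0 0 0 0 1;0 -3 0 0 0 0 1;0 -4 0 0 0 0 1;0 -3.2 0 0 -3 0 1;0 0 0 0 -4 0 1;0 0 0 0 -3.5 0 1;0 0 0 0 0 0 1",
)

```text
clock: 20.9
eef_pos: [543.8, 128.3, 138.8]
tcp_rot: [-1.564, 0.003, -1.431]
contact_force: [0.1, 0.3, -0.5]
opening: 0.563
```

```bash
python3 - <<'E'
from h import *
w=c2w([(1.3,0.3,130)])[0];print(w)
goal(*w,7.8)
E
```

```text
[ 617.84725752 -126.4263454   130.        ]
pos [543.8 128.3 138.8] phi 8.01 tilt -0.18 0.39 turn_y 0.21 then xyz cm [26.24  0.88  3.88] open 0.563 t 20.9 F [ 0.1  0.3 -0.5]
```

apply_moves(
  plan="2 0 0.3 0 0 0 1;3.5 0 0.5 0 0 0 1;3.5 0 0.5 0 0 0 1;3.5 0 0.5 0 0 0 1;3.5 0 0.5 0 0 0 1;3.5 0 0.5 0 0 0 1;3 0 0.5 0 0 0 1;2 0 0.3 0 0 0 1;0.4 0 0 0 0 0 1;0 0 0 0 0 0 1;0 0 0 0 0 0 1",
)

```text
clock: 22.0
eef_pos: [613.5, -121.6, 144.1]
tcp_rot: [-1.562, 0.004, -1.449]
contact_force: [-0.3, 0.2, -1.6]
opening: 0.558
```

```bash
python3 - <<'E'
from h import *
w=c2w([(1.3,0.3,130)])[0]
goal(*w,7.8)
im,C=shot("wrist","w6");np.savez("w6.npz",K=C[0],R=C[1],t=C[2])
cv2.imwrite("pics/w6c.png",cv2.resize(im[:,160:480],None,fx=1.5,fy=1.5,interpolation=cv2.INTER_CUBIC))
E
```

```text
pos [ 613.5 -121.6  144.1] phi 6.98 tilt -0.24 0.49 turn_y -0.82 then xyz cm [0.54 1.41 0.37] open 0.558 t 22.0 F [-0.3  0.2 -1.6]
```

View pics/w6c.png

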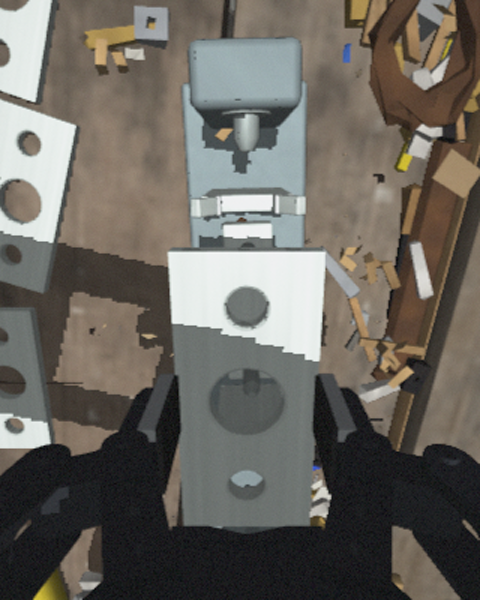

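```bash
python3 - <<'E'
from h import *
d=np.load("w6.npz");C=(d["K"],d["R"],d["t"]);f=lambda L:np.array(L)/1.5+[160,0]
print("plate end",w2c(pix2w(C,f([(168,253),(326,253)]),151.5)).round(1))
print("hole c, bore c",w2c(pix2w(C,f([(246,306.5),(247,401)]),151.5)).round(1))
print("TCP",w2c([(613.5,-121.6,144.1)]).round(1))
print("post top at 100",w2c(pix2w(C,f([(190,204),(306,205)]),100)).round(1),w2c(pix2w(C,f([(218,205),(277,205)]),100)).round(1))
print("block",w2c(pix2w(C,f([(188,50),(301,48)]),104)).round(1), "stub tip", w2c(pix2w(C,f([(245,150)]),89)).round(1),"root",w2c(pix2w(C,f([(245,112)]),94)).round(1))
E
```

```text
plate end [[-27.2  60.4 151.5]
 [ 22.8  59.6 151.5]]
hole c, bore c [[ -2.8  42.2 151.5]
 [ -3.    6.9 151.5]]
TCP [[ -2.4   5.7 144.1]]
post top at 100 [[-25.6  71.3 100. ]
 [ 23.4  70.1 100. ]] [[-13.8  70.7 100. ]
 [ 11.2  70.3 100. ]]
block [[-22.8 127.6 104. ]
 [ 19.4 127.7 104. ]] stub tip [[-2.  92.8 89. ]] root [[ -1.8 107.2  94. ]]
```

apply_moves(
  plan="0.5 1 0.3 -0.5 -0.8 -0.2 1;0 1.5 0 0 0 0 1;0 1.5 0 0 0 0 1;0 1 0 0 0 0 1;0 0.7 0 0 0 0 1;0 0 0 0 0 0 1;0 0 0 0 0 0 1",
)

```text
clock: 22.75
eef_pos: [615.5, -122.6, 79.9]
tcp_rot: [-1.576, 0.002, -1.43]
contact_force: [-0.3, 0.1, -0.9]
opening: 0.558
```

```bash
python3 - <<'E'
from h import *
w=c2w([(1,-0.3,80)])[0]
goal(*w,7.8);R,p=Rt();print(w2c(p).round(1))
im,C=shot("wrist","w7");np.savez("w7.npz",K=C[0],R=C[1],t=C[2])
cv2.imwrite("pics/w7c.png",cv2.resize(im[130:360,240:410],None,fx=2.5,fy=2.5,interpolation=cv2.INTER_CUBIC))
E
```

```text
pos [ 615.5 -122.6   79.9] phi 8.06 tilt -0.12 -0.28 turn_y 0.26 then xyz cm [ 0.47 -0.01  0.15] open 0.558 t 22.8 F [-0.3  0.1 -0.9]
[[-0.5  4.4 79.9]]
```

View pics/w7c.png

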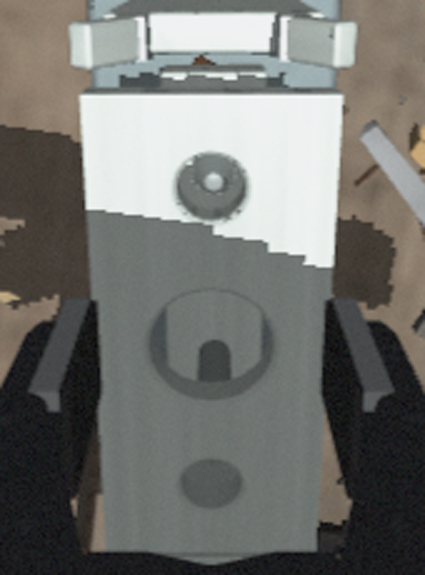

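```bash
python3 - <<'E'
from h import *
d=np.load("w7.npz");C=(d["K"],d["R"],d["t"]);f=lambda L:np.array(L)/2.5+[240,130]
print("hole",w2c(pix2w(C,f([(210,186)]),87.5)).round(1),"pin",w2c(pix2w(C,f([(213,181)]),75.5)).round(1))
print("bore",w2c(pix2w(C,f([(211,345)]),87.5)).round(1))
E
```

```text
hole [[-1.5 40.9 87.5]] pin [[-0.9 38.1 75.5]]
bore [[-1.1  5.3 87.5]]
```

apply_moves(
  plan="0.27 0 0.06 0.3 0.2 -0.1 1;0 0 0 0 0 0 1;0 0.5 0 0 0 0 1;0 0.5 0 0 0 0 1;0 0 0 0 0 0 1",
)

```text
clock: 23.3
eef_pos: [617.9, -126.0, 71.2]
tcp_rot: [-1.566, -0.001, -1.434]
contact_force: [0.0, 0.4, -2.0]
opening: 0.562
```

```bash
python3 - <<'E'
from h import *
goal(*c2w([(0.1,1.6,60)])[0],7.8);R,p=Rt();print(w2c(p).round(1))
E
```

```text
pos [ 617.9 -126.    71.2] phi 7.82 tilt 0.06 0.25 turn_y 0.02 then xyz cm [-0.09  1.12 -0.13] open 0.562 t 23.3 F [ 0.   0.4 -2. ]
[[ 1.4  0.7 71.2]]
```

apply_moves(
  plan="-0.08 0 -0.1 -0.2 0 0 1;0 0.5 0 0 0 0 1;0 0.6 0 0 0 0 1;0 0 0 0 0 0 1",
)

```text
clock: 23.7
eef_pos: [616.6, -125.2, 59.2]
tcp_rot: [-1.57, -0.001, -1.434]
contact_force: [0.2, 0.0, -2.1]
opening: 0.56
```

```bash
python3 - <<'E'
from h import *
goal(*c2w([(0.1,1.6,60)])[0],7.8);R,p=Rt();print(w2c(p).round(1),r.sense()["wrist_torque"].round(2))
E
```

```text
pos [ 616.6 -125.2   59.2] phi 7.82 tilt 0.05 0.02 turn_y 0.02 then xyz cm [ 0.01 -0.08 -0.02] open 0.560 t 23.7 F [ 0.2  0.  -2.1]
[[ 0.3  1.7 59.2]] [0.03 0.06 0.03]
```

Pins are through with no contact. Lowering to the seat.

apply_moves(
  plan="0 0.8 0 0 0 0 1;0 0.8 0 0 0 0 1;0 0.7 0 0 0 0 1;0 0.4 0 0 0 0 1;0 0.2 0 0 0 0 1;0 0 0 0 0 0 1",
)

```text
clock: 24.3
eef_pos: [616.1, -125.1, 26.5]
tcp_rot: [-1.572, -0.0, -1.434]
contact_force: [0.6, 0.4, -1.9]
opening: 0.556
```

```bash
python3 - <<'E'
from h import *
goal(*c2w([(0.1,1.6,26.3)])[0],7.8);R,p=Rt();print(w2c(p).round(1),r.sense()["wrist_torque"].round(2))
E
```

```text
pos [ 616.1 -125.1   26.5] phi 7.83 tilt 0.03 -0.06 turn_y 0.03 then xyz cm [0.03 0.02 0.04] open 0.556 t 24.3 F [ 0.6  0.4 -1.9]
[[-0.3  1.9 26.5]] [-0.04 -0.04  0.  ]
```

apply_moves(
  plan="0 0 0 0 0 0 0.3;0 0 0 0 0 0 0;0 0 0 0 0 0 0;0 0 0 0 0 0 0;0 -2 0 0 0 0 0;0 -4 0 0 0 0 0;0 -5 0 0 6.2 0 0;0 0 0 0 6.2 0 0;0 0 0 0 6.2 0 0;-2.1 0 -2.9 0 0 0 0;-2.1 0 -2.9 0 0 0 0;-2.1 0 -2.9 0 0 0 0;-2.1 0 -2.9 0 0 0 0;-2.1 0 -2.9 0 0 0 0;-2 0 -2.8 0 0 0 0;0 0 0 0 0 0 0;0 0 0 0 0 0 0",
)

```text
clock: 26.0
eef_pos: [469.7, 35.9, 144.9]
tcp_rot: [-1.56, 0.0, -1.774]
contact_force: [0.3, 0.4, -0.4]
opening: 0.998
```

```bash
python3 - <<'E'
from h import *
goal(462.4,38.3,0,-11)
im,C=shot("wrist","w8")
for p in plates(im,C): print(np.round(p,1))
im,C=shot("top","t3")
for p in plates(im,C): print("top",np.round(p,1))
E
```

```text
pos [469.7  35.9 144.9] phi -11.67 tilt -0.01 0.64 turn_y -0.67 then xyz cm [-0.09 14.49 -0.76] open 0.998 t 26.0 F [ 0.3  0.4 -0.4]
top [ 450.7 -209.2  -83.8  111.    51.2]
top [ 621.3 -126.3  -82.2  113.5   52. ]
top [1090.6  547.6  -67.2  107.2   49.6]
```

```bash
cat >> h.py <<'E'
def bores(im,C,c,z=8,rad=60):
    """correlate a plate template (bright plate, 3 dark holes) over pose near c=(x,y,phi) on a rectified local gradient image"""
    n=2.0;N=int(2*rad*n)+120
    g=np.mgrid[-N//2:N//2,-N//2:N//2].reshape(2,-1).T/n
    W=np.c_[c[0]+g[:,0],c[1]+g[:,1],np.full(len(g),z)]
    uv=w2pix(C,W).astype(np.float32)
    L=cv2.cvtColor(im,cv2.COLOR_BGR2GRAY).astype(np.float32)
    P_=cv2.remap(L,uv[:,:1],uv[:,1:],cv2.INTER_LINEAR).reshape(N,N)
    return P_,n
def edgefit(im,C,c,z=8):
    """chamfer fit of plate outline+bores to Canny edges; c=(x,y,phi deg)"""
    from scipy.optimize import minimize
    L=cv2.GaussianBlur(cv2.cvtColor(im,cv2.COLOR_BGR2GRAY),(3,3),0)
    D=np.minimum(cv2.distanceTransform((cv2.Canny(L,20,60)==0).astype(np.uint8),cv2.DIST_L2,5),6)
    a=np.linspace(0,2*np.pi,60,endpoint=False);ci=np.c_[np.cos(a),np.sin(a)]
    M=np.vstack([13*ci,7*ci+[0,36],7*ci-[0,36],np.c_[np.full(100,25),np.linspace(-55,55,100)],np.c_[np.full(100,-25),np.linspace(-55,55,100)],np.c_[np.linspace(-25,25,50),np.full(50,55)],np.c_[np.linspace(-25,25,50),np.full(50,-55)]])
    def cost(p):
        W=c2w(np.c_[M,np.full(len(M),z)],(p[0],p[1],np.radians(p[2])))
        uv=w2pix(C,W);ok=(uv[:,0]>0)&(uv[:,0]<639)&(uv[:,1]>0)&(uv[:,1]<399)
        v=cv2.remap(D.astype(np.float32),uv[:,:1].astype(np.float32),uv[:,1:].astype(np.float32),cv2.INTER_LINEAR).ravel()
        return v[ok].mean() if ok.sum()>150 else 9
    best=min((cost((c[0]+i,c[1]+j,c[2]+k)),(c[0]+i,c[1]+j,c[2]+k)) for i in range(-16,17,2) for j in range(-16,17,2) for k in(-4,0,4))
    m=minimize(cost,best[1],method="Nelder-Mead",options=dict(initial_simplex=np.array(best[1])+np.array([(0,0,0),(2,0,0),(0,2,0),(0,0,2)])))
    return m.x.round(2),round(m.fun,2)
E
python3 - <<'E'
from h import *
im=cv2.imread("pics/w8.png");C=cam("wrist")
print(edgefit(im,C,(462.4,38.3,-11)))
im=cv2.imread("pics/w1.png");
E
```

```text
(array([462.29,  37.98, -11.25]), np.float64(0.4))
```

apply_moves(
  plan="-0.1 2 -0.4 -0.6 -0.4 0 0;0 3 -0.3 0 0 0 0;0 3 0 0 0 0 0;0 3 0 0 0 0 0;0 1.5 0 0 0 0 0;0 0.7 0 0 0 0 0;0 0.3 0 0 0 0 0;0 0 0 0 0 0 0;0 0 0 0 0 0 0",
)

```text
clock: 27.0
eef_pos: [474.2, 32.7, 6.9]
tcp_rot: [-1.56, 0.002, -1.776]
contact_force: [0.5, 0.8, -0.1]
opening: 1.001
```

```bash
python3 - <<'E'
from h import *
goal(462.3,38,0,-11.2)
E
```

```text
pos [474.2  32.7   6.9] phi -11.78 tilt -0.13 0.59 turn_y -0.58 then xyz cm [-0.29  0.69 -1.27] open 1.001 t 27.0 F [ 0.5  0.8 -0.1]
```

apply_moves(
  plan="-0.15 0 -0.6 -0.4 -0.5 0 0;-0.15 0 -0.5 0 0 0 0;0 0 0 0 0 0 0;0 0.4 0 0 0 0 0;0 0 0 0 0 0 0",
)

```text
clock: 27.5
eef_pos: [464.7, 38.6, 5.0]
tcp_rot: [-1.564, 0.003, -1.766]
contact_force: [-0.3, 0.4, -0.2]
opening: 1.002
```

```bash
python3 - <<'E'
from h import *
goal(462.3,38,0,-11.2)
E
```

```text
pos [464.7  38.6   5. ] phi -11.21 tilt -0.20 0.41 turn_y -0.01 then xyz cm [ 0.11  0.5  -0.23] open 1.002 t 27.5 F [-0.3  0.4 -0.2]
```

Then close and lift in one go.

apply_moves(
  plan="0.1 0.4 0 -0.3 0 0 0;0 0.1 0 0 0 0 0.3;0 0 0 0 0 0 0.4;0 0 0 0 0 0 0.5;0 0 0 0 0 0 1;0 0 0 0 0 0 1;0 0 0 0 0 0 1;0 0 0 0 0 0 1;0 0 0 0 0 0 1;0 0 0 0 0 0 1;0 0 0 0 0 0 1",
)

```text
clock: 28.6
eef_pos: [464.6, 37.5, -0.2]
tcp_rot: [-1.57, 0.003, -1.767]
contact_force: [-0.5, 0.1, 0.9]
opening: 0.561
```

```bash
python3 - <<'E'
from h import *
goal(462.3,38,0,7.8)
E
```

```text
pos [ 4.646e+02  3.750e+01 -2.000e-01] phi -11.22 tilt -0.19 0.04 turn_y -19.02 then xyz cm [-0.08 -0.02 -0.22] open 0.561 t 28.6 F [-0.5  0.1  0.9]
```

apply_moves(
  plan="0 -0.8 0 0 0 0 1;0 -1.5 0 0 0 0 1;0 -3 0 0 0 0 1;0 -4 0 0 0 0 1;0 -3.4 0 0 -6.2 0 1;0 0 0 0 -6.2 0 1;0 0 0 0 -6.2 0 1;2.6 0 1.8 0 0 0 1;3.2 0 2.3 0 0 0 1;3.2 0 2.3 0 0 0 1;3.2 0 2.3 0 0 0 1;3 0 2.1 0 0 0 1;1.5 0 1 0 0 0 1;0.5 0 0.3 0 0 0 1;0 0 0 0 0 0 1;0 0 0 0 0 0 1",
)

```text
clock: 30.2
eef_pos: [610.2, -121.4, 137.7]
tcp_rot: [-1.569, 0.003, -1.426]
contact_force: [-0.1, -0.3, -1.7]
opening: 0.561
```

```bash
python3 - <<'E'
from h import *
goal(*c2w([(0.1,1.6,85)])[0],7.8)
E
```

```text
pos [ 610.2 -121.4  137.7] phi 8.27 tilt -0.17 0.08 turn_y 0.47 then xyz cm [0.47 5.27 0.57] open 0.561 t 30.2 F [-0.1 -0.3 -1.7]
```

apply_moves(
  plan="0.4 0.8 0.5 0 0.5 -0.1 1;0 1.5 0 0 0 0 1;0 1.5 0 0 0 0 1;0 0.8 0 0 0 0 1;0 0 0 0 0 0 1;0 0 0 0 0 0 1",
)

```text
clock: 30.8
eef_pos: [612.8, -121.4, 86.2]
tcp_rot: [-1.573, 0.003, -1.433]
contact_force: [0.6, 0.8, -1.3]
opening: 0.562
```

```bash
cat >> h.py <<'E'
def pincheck():
    """in-hand plate fit from wrist camera, TCP in carrier frame"""
    R,p=Rt(); im,C=shot("wrist"); q=w2c(p)[0]
    f,c=edgefit(im,C,(p[0],p[1],7.8),z=p[2]+7.6); print("TCP carr",q.round(1),"plate fit carr",w2c([(f[0],f[1],0)])[0][:2].round(1),f[2],c,"tq",r.sense()["wrist_torque"].round(2))
E
python3 - <<'E'
from h import *
goal(*c2w([(0.1,1.6,85)])[0],7.8);pincheck()
E
```

```text
pos [ 612.8 -121.4   86.2] phi 7.90 tilt -0.16 -0.15 turn_y 0.10 then xyz cm [0.44 0.12 0.31] open 0.562 t 30.8 F [ 0.6  0.8 -1.3]
TCP carr [-3.   6.  86.2] plate fit carr [-3.8  6.2] 7.92 0.89 tq [-0.   -0.03  0.01]
```

apply_moves(
  plan="0.2 0 0.2 0 0.1 -0.1 1;0.15 0 0.1 0 0 0 1;0 0.3 0 0 0 0 1;0 0 0 0 0 0 1",
)

```text
clock: 31.25
eef_pos: [617.7, -125.1, 84.6]
tcp_rot: [-1.571, -0.0, -1.435]
contact_force: [-0.0, -0.2, -1.9]
opening: 0.558
```

```bash
python3 - <<'E'
from h import *
goal(*c2w([(0.1,1.7,60)])[0],7.8);R,p=Rt();print(w2c(p).round(1))
E
```

```text
pos [ 617.7 -125.1   84.6] phi 7.78 tilt 0.00 -0.00 turn_y -0.02 then xyz cm [-0.01  2.46 -0.13] open 0.558 t 31.2 F [-0.  -0.2 -1.9]
[[ 1.4  1.6 84.6]]
```

apply_moves(
  plan="0 0.5 -0.1 0 0 0 1;0 0.6 0 0 0 0 1;0 0.6 0 0 0 0 1;0 0.5 0 0 0 0 1;0 0 0 0 0 0 1",
)

```text
clock: 31.75
eef_pos: [616.4, -125.3, 60.5]
tcp_rot: [-1.571, 0.0, -1.435]
contact_force: [-0.6, 0.0, -1.7]
opening: 0.563
```

```bash
python3 - <<'E'
from h import *
goal(*c2w([(0.1,1.7,34.3)])[0],7.8);R,p=Rt();print(w2c(p).round(1),r.sense()["wrist_torque"].round(2))
E
```

```text
pos [ 616.4 -125.3   60.5] phi 7.77 tilt -0.00 -0.02 turn_y -0.03 then xyz cm [-0.01  2.62  0.01] open 0.563 t 31.8 F [-0.6  0.  -1.7]
[[-0.   1.6 60.5]] [0.04 0.03 0.01]
```

apply_moves(
  plan="0 0.8 0 0 0 0 1;0 0.8 0 0 0 0 1;0 0.6 0 0 0 0 1;0 0.25 0 0 0 0 1;0 0 0 0 0 0 1;0 0 0 0 0 0 1",
)

```text
clock: 32.35
eef_pos: [616.5, -125.3, 33.8]
tcp_rot: [-1.571, 0.0, -1.435]
contact_force: [-1.6, -0.1, 1.0]
opening: 0.558
```

```bash
python3 - <<'E'
from h import *
goal(*c2w([(0.1,1.7,34.3)])[0],7.8);R,p=Rt();print(w2c(p).round(1),r.sense()["wrist_torque"].round(2))
E
```

```text
pos [ 616.5 -125.3   33.8] phi 7.77 tilt -0.01 -0.04 turn_y -0.03 then xyz cm [-0.01 -0.05  0.  ] open 0.558 t 32.4 F [-1.6 -0.1  1. ]
[[ 0.1  1.6 33.8]] [ 0.08  0.17 -0.02]
```

Seated (contact felt). Release, then go to plate B.

apply_moves(
  plan="0 0 0 0 0 0 0.3;0 0 0 0 0 0 0;0 0 0 0 0 0 0;0 0 0 0 0 0 0;0 -2 0 0 0 0 0;0 -4 0 0 0 0 0;0 -4 0 0 6.3 0 0;0 0 0 0 6.3 0 0;0 0 0 0 6.3 0 0;-0.2 0 -2.6 0 0 0 0;-0.2 0 -2.6 0 0 0 0;-0.2 0 -2.6 0 0 0 0;-0.2 0 -2.6 0 0 0 0;-0.2 0 -2.6 0 0 0 0;-0.2 0 -2 0 0 0 0;-0.1 0 -0.5 0 0 0 0;0 0 0 0 0 0 0;0 0 0 0 0 0 0",
)

```text
clock: 34.15
eef_pos: [465.0, -79.7, 138.8]
tcp_rot: [-1.565, -0.0, -1.779]
contact_force: [-0.7, 0.8, -0.1]
opening: 0.997
```

```bash
python3 - <<'E'
from h import *
goal(464.7,-78.7,0,-11.3)
im,C=shot("wrist","w9")
print(edgefit(im,C,(464.7,-78.7,-11.3)))
E
```

```text
pos [465.  -79.7 138.8] phi -11.94 tilt 0.00 0.35 turn_y -0.64 then xyz cm [-0.1  13.88 -0.05] open 0.997 t 34.1 F [-0.7  0.8 -0.1]
(array([464.37, -79.05, -11.49]), np.float64(0.32))
```

apply_moves(
  plan="-0.1 2 0 0 -0.5 0 0;0 3 0 0 0 0 0;0 3 0 0 0 0 0;0 3 0 0 0 0 0;0 1.3 0 0 0 0 0;0 0.5 0 0 0 0 0;0 0 0 0 0 0 0;0 0 0 0 0 0 0",
)

```text
clock: 35.0
eef_pos: [477.7, -81.7, 7.2]
tcp_rot: [-1.554, 0.0, -1.771]
contact_force: [-0.6, -0.7, -0.2]
opening: 0.998
```

```bash
python3 - <<'E'
from h import *
goal(465.5,-79.05,0,-11.5)
E
```

```text
pos [477.7 -81.7   7.2] phi -11.47 tilt -0.01 0.95 turn_y 0.03 then xyz cm [-0.02  0.72 -1.24] open 0.998 t 35.0 F [-0.6 -0.7 -0.2]
```

apply_moves(
  plan="0 0 -0.6 -0.8 0 0 0;0 0 -0.5 0 0 0 0;0 0 0 0 0 0 0;0 0.4 0 0 0 0 0;0 0 0 0 0 0 0",
)

```text
clock: 35.5
eef_pos: [468.1, -79.7, 5.7]
tcp_rot: [-1.564, 0.0, -1.771]
contact_force: [-0.3, -0.4, 0.4]
opening: 0.997
```

```bash
python3 - <<'E'
from h import *
goal(465.5,-79.05,0,-11.5)
E
```

```text
pos [468.1 -79.7   5.7] phi -11.47 tilt -0.01 0.38 turn_y 0.03 then xyz cm [-0.02  0.57 -0.27] open 0.997 t 35.5 F [-0.3 -0.4  0.4]
```

apply_moves(
  plan="0 0.4 -0.2 -0.3 0 0 0;0 0.15 0 0 0 0 0.3;0 0 0 0 0 0 0.4;0 0 0 0 0 0 0.5;0 0 0 0 0 0 1;0 0 0 0 0 0 1;0 0 0 0 0 0 1;0 0 0 0 0 0 1;0 0 0 0 0 0 1;0 0 0 0 0 0 1;0 0 0 0 0 0 1",
)

```text
clock: 36.6
eef_pos: [466.0, -79.3, 0.2]
tcp_rot: [-1.57, 0.0, -1.771]
contact_force: [-1.1, 0.4, 1.1]
opening: 0.56
```

```bash
python3 - <<'E'
from h import *
goal(465.5,-79.05,0,7.8)
E
```

```text
pos [ 4.66e+02 -7.93e+01  2.00e-01] phi -11.47 tilt -0.01 0.03 turn_y -19.27 then xyz cm [-0.03  0.02 -0.05] open 0.560 t 36.6 F [-1.1  0.4  1.1]
```

apply_moves(
  plan="0 -0.8 0 0 0 0 1;0 -1.5 0 0 0 0 1;0 -3 0 0 0 0 1;0 -4 0 0 0 0 1;0 -3.4 0 0 -6.3 0 1;0 0 0 0 -6.3 0 1;0 0 0 0 -6.3 0 1;1 0 2.1 0 0 0 1;1.3 0 2.8 0 0 0 1;1.3 0 2.8 0 0 0 1;1.3 0 2.8 0 0 0 1;1 0 2.2 0 0 0 1;0.4 0 1 0 0 0 1;0 0 0 0 0 0 1;0 0 0 0 0 0 1",
)

```text
clock: 38.1
eef_pos: [611.5, -122.8, 137.5]
tcp_rot: [-1.572, 0.001, -1.427]
contact_force: [0.2, 0.2, -1.2]
opening: 0.56
```

```bash
python3 - <<'E'
from h import *
goal(*c2w([(0.1,1.6,85)])[0],7.8)
E
```

```text
pos [ 611.5 -122.8  137.5] phi 8.25 tilt -0.04 -0.06 turn_y 0.45 then xyz cm [0.32 5.25 0.46] open 0.560 t 38.1 F [ 0.2  0.2 -1.2]
```

apply_moves(
  plan="0.4 0.8 0.6 0 0.4 -0.1 1;0.2 1.5 0.1 0 0 0 1;0 1.5 0 0 0 0 1;0 0.8 0 0 0 0 1;0 0 0 0 0 0 1;0 0 0 0 0 0 1",
)

```text
clock: 38.7
eef_pos: [615.0, -126.9, 85.9]
tcp_rot: [-1.577, 0.001, -1.434]
contact_force: [0.1, 0.7, -0.3]
opening: 0.56
```

```bash
python3 - <<'E'
from h import *
goal(*c2w([(0.1,1.6,60)])[0],7.8);pincheck()
E
```

```text
pos [ 615.  -126.9   85.9] phi 7.83 tilt -0.03 -0.35 turn_y 0.03 then xyz cm [-0.14  2.59  0.16] open 0.560 t 38.7 F [ 0.1  0.7 -0.3]
TCP carr [-1.5  0.2 85.9] plate fit carr [-2.4  0.2] 7.77 0.84 tq [-0.01  0.02 -0.01]
```

apply_moves(
  plan="-0.15 0 0.15 0.3 0 0 1;0 0 0 0 0 0 1;0 0.3 0 0 0 0 1;0 0 0 0 0 0 1",
)

```text
clock: 39.15
eef_pos: [617.4, -125.1, 84.4]
tcp_rot: [-1.569, -0.0, -1.434]
contact_force: [0.5, -0.3, -1.2]
opening: 0.557
```

```bash
python3 - <<'E'
from h import *
goal(*c2w([(0.1,1.75,60)])[0],7.8);R,p=Rt();print(w2c(p).round(1))
E
```

```text
pos [ 617.4 -125.1   84.4] phi 7.84 tilt 0.01 0.12 turn_y 0.04 then xyz cm [-0.01  2.44 -0.1 ] open 0.557 t 39.1 F [ 0.5 -0.3 -1.2]
[[ 1.1  1.7 84.4]]
```

apply_moves(
  plan="0 0.5 -0.1 0 0 0 1;0 0.6 0 0 0 0 1;0 0.6 0 0 0 0 1;0 0.5 0 0 0 0 1;0 0 0 0 0 0 1",
)

```text
clock: 39.65
eef_pos: [616.3, -125.3, 60.3]
tcp_rot: [-1.569, -0.0, -1.434]
contact_force: [-0.3, -0.1, -2.1]
opening: 0.559
```

```bash
python3 - <<'E'
from h import *
goal(*c2w([(0.1,1.7,42.2)])[0],7.8);R,p=Rt();print(w2c(p).round(1),r.sense()["wrist_torque"].round(2))
E
```

```text
pos [ 616.3 -125.3   60.3] phi 7.84 tilt 0.02 0.12 turn_y 0.04 then xyz cm [-0.01  1.81  0.02] open 0.559 t 39.6 F [-0.3 -0.1 -2.1]
[[-0.1  1.6 60.3]] [-0.01  0.   -0.01]
```

apply_moves(
  plan="0 0.8 0 0 0 0 1;0 0.6 0 0 0 0 1;0 0.3 0 0 0 0 1;0 0 0 0 0 0 1;0 0 0 0 0 0 1",
)

```text
clock: 40.15
eef_pos: [616.6, -125.3, 42.3]
tcp_rot: [-1.569, -0.0, -1.434]
contact_force: [-2.0, -0.1, 0.1]
opening: 0.556
```

```bash
python3 - <<'E'
from h import *
goal(*c2w([(0.1,1.7,42.2)])[0],7.8);R,p=Rt();print(w2c(p).round(1),r.sense()["wrist_torque"].round(2))
E
```

```text
pos [ 616.6 -125.3   42.3] phi 7.84 tilt 0.01 0.12 turn_y 0.04 then xyz cm [-0.02  0.01 -0.01] open 0.556 t 40.1 F [-2.  -0.1  0.1]
[[ 0.2  1.5 42.3]] [0.   0.21 0.  ]
```

apply_moves(
  plan="0 0 0 0 0 0 0.3;0 0 0 0 0 0 0;0 0 0 0 0 0 0;0 0 0 0 0 0 0;0 -2 0 0 0 0 0;0 -4 0 0 0 0 0;0 -4 0 0 1.4 0 0;0 0 0 0 0 0 0;1 0 -2.8 0 0 0 0;1.1 0 -2.8 0 0 0 0;1.1 0 -2.8 0 0 0 0;1.1 0 -2.8 0 0 0 0;1.1 0 -2.8 0 0 0 0;1 0 -2.4 0 0 0 0;0.1 0 -0.3 0 0 0 0;0 0 0 0 0 0 0;0 0 0 0 0 0 0",
)

```text
clock: 41.85
eef_pos: [452.5, -209.9, 141.5]
tcp_rot: [-1.568, 0.0, -1.457]
contact_force: [-0.3, -0.2, -0.5]
opening: 1.003
```

```bash
python3 - <<'E'
from h import *
goal(452,-209.2,0,6.4)
im,C=shot("wrist","w10")
print(edgefit(im,C,(450.6,-209.2,6.4)))
E
```

```text
pos [ 452.5 -209.9  141.5] phi 6.52 tilt -0.02 0.15 turn_y 0.12 then xyz cm [-0.08 14.15 -0.04] open 1.003 t 41.9 F [-0.3 -0.2 -0.5]
(array([ 450.01, -209.49,    6.42]), np.float64(0.33))
```

apply_moves(
  plan="-0.1 2 -0.2 0 0 0 0;0 3 -0.3 0 0 0 0;0 3 -0.3 0 0 0 0;0 3 -0.3 0 0 0 0;0 1.4 -0.1 0 0 0 0;0 0.5 0 0 0 0 0;0 0 0 0 0 0 0;0 0 0 0 0 0 0",
)

```text
clock: 42.7
eef_pos: [451.0, -208.6, 8.8]
tcp_rot: [-1.561, -0.003, -1.45]
contact_force: [0.1, 0.6, 0.0]
opening: 0.997
```

```bash
python3 - <<'E'
from h import *
goal(451.5,-209.5,0,6.4)
E
```

```text
pos [ 451.  -208.6    8.8] phi 6.95 tilt 0.20 0.59 turn_y 0.55 then xyz cm [0.1  0.88 0.04] open 0.997 t 42.7 F [0.1 0.6 0. ]
```

apply_moves(
  plan="0.1 0.5 0 -0.4 0.5 0.2 0;0 0.3 0 -0.1 0 0 0;0 0.1 0 0 0 0 0.3;0 0 0 0 0 0 0.4;0 0 0 0 0 0 0.5;0 0 0 0 0 0 1;0 0 0 0 0 0 1;0 0 0 0 0 0 1;0 0 0 0 0 0 1;0 0 0 0 0 0 1;0 0 0 0 0 0 1;0 0 0 0 0 0 1",
)

```text
clock: 43.9
eef_pos: [453.4, -210.6, 2.4]
tcp_rot: [-1.566, -0.002, -1.459]
contact_force: [-0.2, 0.2, -1.0]
opening: 0.556
```

```bash
python3 - <<'E'
from h import *
goal(451.5,-209.5,0,7.8)
E
```

```text
pos [ 453.4 -210.6    2.4] phi 6.40 tilt 0.13 0.29 turn_y -1.40 then xyz cm [-0.13  0.24 -0.17] open 0.556 t 43.9 F [-0.2  0.2 -1. ]
```

apply_moves(
  plan="0 0 0 0 0 0 0.3;0 0 0 0 0 0 0.2;-0.1 0.25 0 -0.2 0 0 0.2;0 0 0 0 0 0 0.2;0 0 0 0 0 0 0.5;0 0 0 0 0 0 1;0 0 0 0 0 0 1;0 0 0 0 0 0 1;0 0 0 0 0 0 1;0 0 0 0 0 0 1;0 0 0 0 0 0 1",
)

```text
clock: 45.0
eef_pos: [453.5, -209.5, 0.4]
tcp_rot: [-1.569, -0.002, -1.459]
contact_force: [-0.9, 1.0, 1.6]
opening: 0.555
```

```bash
python3 - <<'E'
from h import *
goal(451.5,-209.5,0,7.8)
E
```

```text
pos [ 4.535e+02 -2.095e+02  4.000e-01] phi 6.40 tilt 0.13 0.09 turn_y -1.40 then xyz cm [-0.03  0.04 -0.2 ] open 0.555 t 45.0 F [-0.9  1.   1.6]
```

apply_moves(
  plan="0 -0.8 0 0 0 0 1;0 -1.5 0 0 0 0 1;0 -3 0 0 0 0 1;0 -4 0 0 0 0 1;0 -3.4 0 0 -1.4 0 1;0 0 0 0 0 0 1;-0.8 0 2.1 0 0 0 1;-1.2 0 3.2 0 0 0 1;-1.2 0 3.2 0 0 0 1;-1.2 0 3.2 0 0 0 1;-1 0 3 0 0 0 1;-0.4 0 1.4 0 0 0 1;0 0 0.3 0 0 0 1;0 0 0 0 0 0 1;0 0 0 0 0 0 1",
)

```text
clock: 46.5
eef_pos: [606.6, -126.3, 129.1]
tcp_rot: [-1.578, 0.001, -1.438]
contact_force: [-0.2, -0.2, -1.6]
opening: 0.556
```

```bash
python3 - <<'E'
from h import *
goal(*c2w([(0.1,1.7,85)])[0],7.8)
E
```

```text
pos [ 606.6 -126.3  129.1] phi 7.64 tilt -0.04 -0.43 turn_y -0.16 then xyz cm [0.03 4.41 1.  ] open 0.556 t 46.5 F [-0.2 -0.2 -1.6]
```

apply_moves(
  plan="0 0.6 0.8 0.4 -0.2 0 1;0 1.5 0.2 0 0 0 1;0 1.5 0 0 0 0 1;0 0.6 0 0 0 0 1;0 0 0 0 0 0 1;0 0 0 0 0 0 1",
)

```text
clock: 47.1
eef_pos: [613.4, -126.7, 81.9]
tcp_rot: [-1.574, 0.002, -1.437]
contact_force: [0.8, 0.4, -0.5]
opening: 0.558
```

```bash
python3 - <<'E'
from h import *
goal(*c2w([(0.1,1.7,60)])[0],7.8);pincheck()
E
```

```text
pos [ 613.4 -126.7   81.9] phi 7.68 tilt -0.09 -0.20 turn_y -0.12 then xyz cm [-0.11  2.19  0.33] open 0.558 t 47.1 F [ 0.8  0.4 -0.5]
TCP carr [-3.2  0.6 81.9] plate fit carr [-3.9  1.3] 7.83 0.82 tq [ 0.01 -0.03  0.02]
```

apply_moves(
  plan="-0.06 0 0.2 0.2 -0.1 0 1;0 0 0.13 0 0 0 1;0 0 0 0 0 0 1;0 0 0 0 0 0 1",
)

```text
clock: 47.55
eef_pos: [617.9, -125.6, 83.5]
tcp_rot: [-1.568, 0.001, -1.435]
contact_force: [-0.3, 0.2, -1.5]
opening: 0.558
```

```bash
python3 - <<'E'
from h import *
goal(*c2w([(0.1,1.3,60)])[0],7.8);R,p=Rt();print(w2c(p).round(1))
E
```

```text
pos [ 617.9 -125.6   83.5] phi 7.81 tilt -0.04 0.16 turn_y 0.01 then xyz cm [-0.02  2.35 -0.14] open 0.558 t 47.5 F [-0.3  0.2 -1.5]
[[ 1.5  1.1 83.5]]
```

apply_moves(
  plan="0 0.5 -0.12 0 0 0 1;0 0.6 0 0 0 0 1;0 0.6 0 0 0 0 1;0 0.5 0 0 0 0 1;0 0 0 0 0 0 1",
)

```text
clock: 48.05
eef_pos: [616.5, -125.7, 59.5]
tcp_rot: [-1.568, 0.001, -1.435]
contact_force: [-0.5, 0.2, -1.9]
opening: 0.565
```

```bash
python3 - <<'E'
from h import *
goal(*c2w([(0.1,1.3,50.3)])[0],7.8);R,p=Rt();print(w2c(p).round(1),r.sense()["wrist_torque"].round(2))
E
```

```text
pos [ 616.5 -125.7   59.5] phi 7.81 tilt -0.04 0.15 turn_y 0.01 then xyz cm [-0.01  0.92  0.01] open 0.565 t 48.0 F [-0.5  0.2 -1.9]
[[ 0.   1.2 59.5]] [-0.02 -0.03 -0.04]
```

apply_moves(
  plan="0 0.5 0 0 0 0 1;0 0.35 0 0 0 0 1;0 0.05 0 0 0 0 1;0 0 0 0 0 0 1;0 0 0 0 0 0 0.3;0 0 0 0 0 0 0;0 0 0 0 0 0 0;0 0 0 0 0 0 0;0 -2 0 0 0 0 0;0 -4 0 0 0 0 0;0 -5 0 0 0 0 0;0 -3 0 0 0 0 0;0 0 0 0 0 0 0;0 0 0 0 0 0 0",
)

```text
clock: 49.45
eef_pos: [615.9, -125.8, 194.2]
tcp_rot: [-1.57, 0.001, -1.435]
contact_force: [-0.5, -0.5, -0.3]
opening: 1.003
```

```bash
python3 - <<'E'
from h import *
goal(644.4,238,170,7.4)
im,C=shot("wrist","w11")
f,c=edgefit(im,C,(617,-126,7.8),z=58);print(w2c([(f[0],f[1],0)]).round(1),f,c)
cv2.imwrite("pics/w11c.png",cv2.resize(im[:,160:480],None,fx=1.5,fy=1.5,interpolation=cv2.INTER_CUBIC))
E
```

```text
pos [ 615.9 -125.8  194.2] phi 7.81 tilt -0.07 0.06 turn_y 0.41 then xyz cm [-35.71   2.42   7.51] open 1.003 t 49.5 F [-0.5 -0.5 -0.3]
[[-0.6  1.9  0. ]] [ 615.76 -125.1     7.74] 0.49
```

View pics/w11c.png

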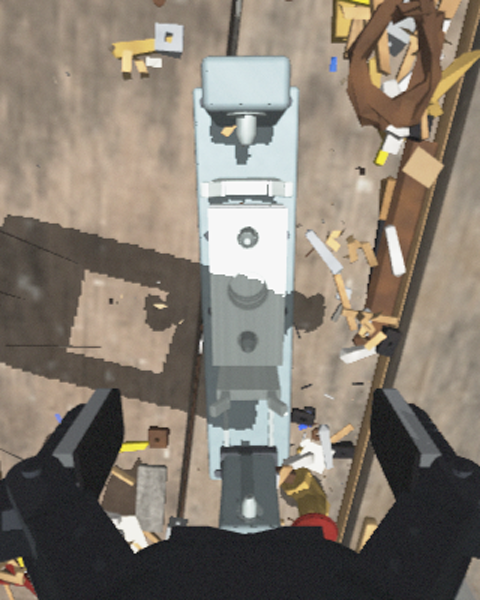

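apply_moves(
  plan="-2.4 0 0.5 0 0.4 0 0;-3.4 0 0.7 0 0 0 0;-3.4 0 0.7 0 0 0 0;-3.4 0 0.7 0 0 0 0;-3.4 0 0.7 0 0 0 0;-3.4 0 0.7 0 0 0 0;-3.4 0 0.7 0 0 0 0;-3.4 0 0.7 0 0 0 0;-3.4 0 0.7 0 0 0 0;-3 0 0.6 0 0 0 0;-1.5 0 0.3 0 0 0 0;0 0 0 0 0 0 0;0 0 0 0 0 0 0",
)

```text
clock: 50.8
eef_pos: [632.5, 231.2, 170.7]
tcp_rot: [-1.6, -0.001, -1.444]
contact_force: [0.5, -1.1, 0.5]
opening: 1.0
```

```bash
python3 - <<'E'
from h import *
C=cam("wrist")
goal(644.4,238,80,7.4)
im,C=shot("wrist","w12")
a=np.radians(7.4);ax=np.array([-np.sin(a),np.cos(a),0]);c=np.array([644.4,238,22])
print(w2pix(C,[c+105*ax,c,c-105*ax]).round())
cv2.imwrite("pics/w12c.png",cv2.resize(im[:,160:480],None,fx=1.5,fy=1.5,interpolation=cv2.INTER_CUBIC))
E
```

```text
pos [632.5 231.2 170.7] phi 7.26 tilt 0.06 -1.70 turn_y -0.14 then xyz cm [-0.52  9.07  1.26] open 1.000 t 50.8 F [ 0.5 -1.1  0.5]
[[343.  76.]
 [341. 186.]
 [340. 274.]]
```

View pics/w12c.png

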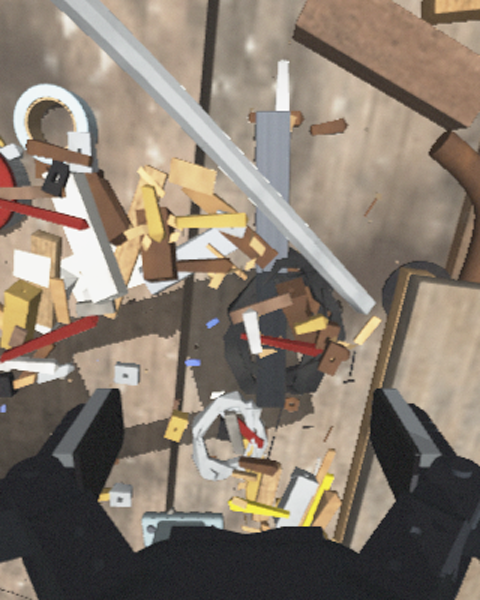

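```bash
python3 - <<'E'
from h import *
C=cam("wrist");f=lambda L:np.array(L)/1.5+[160,0]
e=pix2w(C,f([(272,111),(270,405)]),22);print(e.round(1),np.linalg.norm(e[0]-e[1]),e.mean(0))
im=cv2.imread("pics/w12.png")
m=im[:, :, 0].astype(int)
print([int(v) for v in m[255:285,340]])
C=cam("wrist")
d=np.load  # tail stub in w11 view
E
```

```text
[[629.2 343.5  22. ]
 [657.4 138.4  22. ]] 207.01211666672162 [643.29643768 240.96889656  22.        ]
[73, 72, 73, 72, 69, 73, 67, 72, 72, 69, 69, 76, 71, 73, 72, 74, 78, 79, 81, 83, 79, 82, 80, 80, 78, 82, 85, 83, 83, 90]
```

apply_moves(
  plan="-0.3 2 0.5 1.6 -0.1 0 0;-0.2 3 0.3 0 0 0 0;0 3 0 0 0 0 0;0 2 0 0 0 0 0;0 1 0 0 0 0 0;0 0 0 0 0 0 0;0 0 0 0 0 0 0",
)

```text
clock: 51.55
eef_pos: [641.8, 226.4, 59.4]
tcp_rot: [-1.569, -0.002, -1.452]
contact_force: [0.3, -0.8, 0.8]
opening: 1.002
```

```bash
python3 - <<'E'
from h import *
goal(644.4,238,3,7.4)
E
```

```text
pos [641.8 226.4  59.4] phi 6.80 tilt 0.14 0.11 turn_y -0.60 then xyz cm [-1.12  5.64  0.41] open 1.002 t 51.5 F [ 0.3 -0.8  0.8]
```

apply_moves(
  plan="-0.7 1 0.2 0 -0.6 0 0;-0.7 1.5 0.2 0 0 0 0;0 1.5 0 0 0 0 0;0 0.9 0 0 0 0 0;0 0.4 0 0 0 0 0;0 0 0 0 0 0 0;0 0 0 0 0 0 0",
)

```text
clock: 52.25
eef_pos: [645.9, 242.6, 4.1]
tcp_rot: [-1.565, -0.002, -1.44]
contact_force: [0.0, 0.1, -0.7]
opening: 0.998
```

```bash
python3 - <<'E'
from h import *
goal(644.1,240.5,2.5,7.4)
E
```

```text
pos [645.9 242.6   4.1] phi 7.48 tilt 0.10 0.31 turn_y 0.08 then xyz cm [ 0.19  0.16 -0.21] open 0.998 t 52.2 F [ 0.   0.1 -0.7]
```

apply_moves(
  plan="0.15 0.1 -0.2 -0.3 0 0 0;0 0 0 0 0 0 0.4;0 0 0 0 0 0 0.7;0 0 0 0 0 0 1;0 0 0 0 0 0 1;0 0 0 0 0 0 1;0 0 0 0 0 0 1;0 0 0 0 0 0 1;0 0 0 0 0 0 1;0 0 0 0 0 0 1;0 0 0 0 0 0 1;0 0 0 0 0 0 1;0 0 0 0 0 0 1",
  squeeze=90,
)

```text
clock: 53.55
eef_pos: [645.1, 240.8, 5.2]
tcp_rot: [-1.568, -0.001, -1.441]
contact_force: [-0.3, 0.3, 0.9]
opening: 0.235
```

```bash
python3 - <<'E'
from h import *
goal(644.1,240.5,200,7.8)
E
```

```text
pos [645.1 240.8   5.2] phi 7.46 tilt 0.07 0.13 turn_y -0.34 then xyz cm [ 1.000e-02 -1.948e+01 -1.100e-01] open 0.235 t 53.5 F [-0.3  0.3  0.9]
```

apply_moves(
  plan="0 -1 0 0 -0.3 0 1;0 -3 0 0 0 0 1;0 -5 0 0 0 0 1;0 -5 0 0 0 0 1;0 -4.5 0 0 0 0 1;2.4 0 -0.5 0 0 0 1;3.6 0 -0.7 0 0 0 1;3.6 0 -0.7 0 0 0 1;3.6 0 -0.7 0 0 0 1;3.6 0 -0.7 0 0 0 1;3.6 0 -0.7 0 0 0 1;3.6 0 -0.7 0 0 0 1;3.6 0 -0.7 0 0 0 1;3.6 0 -0.7 0 0 0 1;3 0 -0.6 0 0 0 1;2 0 -0.4 0 0 0 1;0.6 0 -0.1 0 0 0 1;0 0 0 0 0 0 1;0 0 0 0 0 0 1",
)

```text
clock: 55.45
eef_pos: [618.7, -146.2, 205.0]
tcp_rot: [-1.57, -0.001, -1.428]
contact_force: [-0.9, -0.6, -3.2]
opening: 0.234
```

```bash
python3 - <<'E'
from h import *
goal(620,-150.2,125,7.8)
E
```

```text
pos [ 618.7 -146.2  205. ] phi 8.16 tilt 0.06 0.04 turn_y 0.36 then xyz cm [0.41 8.   0.07] open 0.234 t 55.5 F [-0.9 -0.6 -3.2]
```

apply_moves(
  plan="0.2 1.5 0.1 0 0.3 0 1;0.2 2.5 0 0 0 0 1;0 2.2 0 0 0 0 1;0 1 0 0 0 0 1;0 0.4 0 0 0 0 1;0 0 0 0 0 0 1;0 0 0 0 0 0 1",
)

```text
clock: 56.15
eef_pos: [621.3, -144.3, 124.0]
tcp_rot: [-1.57, 0.0, -1.428]
contact_force: [0.5, 0.7, -3.1]
opening: 0.234
```

```bash
python3 - <<'E'
from h import *
goal(620,-150.2,110,7.8)
im,C=shot("wrist","w13");np.savez("w13.npz",K=C[0],R=C[1],t=C[2])
cv2.imwrite("pics/w13c.png",cv2.resize(im[:,160:480],None,fx=1.5,fy=1.5,interpolation=cv2.INTER_CUBIC))
E
```

```text
pos [ 621.3 -144.3  124. ] phi 8.17 tilt -0.01 0.05 turn_y 0.37 then xyz cm [ 0.57  1.4  -0.21] open 0.234 t 56.1 F [ 0.5  0.7 -3.1]
```

View pics/w13c.png

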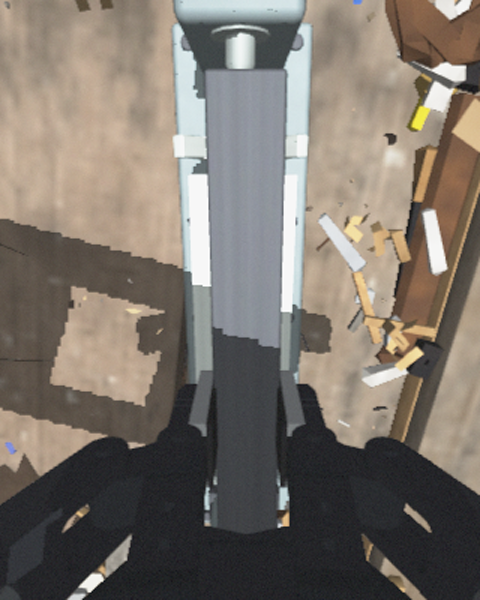

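```bash
python3 - <<'E'
from h import *
d=np.load("w13.npz");C=(d["K"],d["R"],d["t"]);f=lambda L:np.array(L)/1.5+[160,0]
print("bar end",w2c(pix2w(C,f([(205,70),(286,70)]),141)).round(1),"mid",w2c(pix2w(C,f([(208.5,150),(284,150),(214,330),(280,340)]),141)).round(1))
print("post",w2c(pix2w(C,f([(173,147),(309,147)]),100)).round(1),"plates",w2c(pix2w(C,f([(189,200),(298,200)]),58)).round(1))
print("TCP",w2c([(621.3,-144.3,124)]).round(1))
E
```

```text
bar end [[ -9.8  86.3 141. ]
 [ 11.2  86.4 141. ]] mid [[ -9.3  66.8 141. ]
 [ 11.3  67.  141. ]
 [ -8.7  14.1 141. ]
 [ 11.9  10.9 141. ]]
post [[-25.5  69.  100. ]
 [ 23.7  69.3 100. ]] plates [[-25.7  47.1  58. ]
 [ 25.6  47.4  58. ]]
TCP [[  2.3 -17.9 124. ]]
```

apply_moves(
  plan="0.4 0 -0.2 0 0.35 0 1;0 0.8 0 0 0 0 1;0 0.8 0 0 0 0 1;0 0.4 0 0 0 0 1;0 0 0 0 0 0 1;0 0 0 0 0 0 1",
)

```text
clock: 56.8
eef_pos: [621.1, -149.6, 104.5]
tcp_rot: [-1.566, -0.001, -1.435]
contact_force: [0.4, 0.8, -3.0]
opening: 0.236
```

```bash
python3 - <<'E'
from h import *
goal(*c2w([(0.2,-22.3,83.2)])[0],7.8);R,p=Rt();print(w2c(p).round(1))
E
```

```text
pos [ 621.1 -149.6  104.5] phi 7.75 tilt 0.07 0.26 turn_y -0.05 then xyz cm [-0.08  2.13 -0.12] open 0.236 t 56.8 F [ 0.4  0.8 -3. ]
[[  1.4 -23.1 104.5]]
```

apply_moves(
  plan="-0.05 0.3 -0.12 -0.2 0 0 1;0 0.5 0 0 0 0 1;0 0.5 0 0 0 0 1;0 0.3 0 0 0 0 1;0 0 0 0 0 0 1",
)

```text
clock: 57.3
eef_pos: [619.9, -149.1, 87.2]
tcp_rot: [-1.57, -0.001, -1.435]
contact_force: [-0.6, -0.2, -3.3]
opening: 0.236
```

```bash
python3 - <<'E'
from h import *
goal(*c2w([(0.2,-22.3,83.2)])[0],7.8);R,p=Rt();print(w2c(p).round(1),r.sense()["wrist_torque"].round(2))
E
```

```text
pos [ 619.9 -149.1   87.2] phi 7.76 tilt 0.08 0.05 turn_y -0.04 then xyz cm [-0.01  0.4  -0.  ] open 0.236 t 57.3 F [-0.6 -0.2 -3.3]
[[  0.2 -22.4  87.2]] [ 0.01 -0.01 -0.04]
```

Bar is in the notches; lower the last 4 mm.

apply_moves(
  plan="0 0.25 0 0 0 0 1;0 0.15 0 0 0 0 1;0 0 0 0 0 0 1;0 0 0 0 0 0 1",
)

```text
clock: 57.7
eef_pos: [620.1, -149.2, 83.2]
tcp_rot: [-1.57, -0.002, -1.435]
contact_force: [-0.1, 0.5, -2.6]
opening: 0.234
```

```bash
python3 - <<'E'
from h import *
goal(*c2w([(0.2,-22.3,83.2)])[0],7.8);R,p=Rt();print(w2c(p).round(1),r.sense()["wrist_torque"].round(2))
E
```

```text
pos [ 620.1 -149.2   83.2] phi 7.76 tilt 0.09 0.07 turn_y -0.04 then xyz cm [-0.03  0.   -0.03] open 0.234 t 57.7 F [-0.1  0.5 -2.6]
[[  0.5 -22.6  83.2]] [-0.04 -0.   -0.  ]
```

apply_moves(
  plan="0 0.1 0 0 0 0 1;0 0 0 0 0 0 0.8;0 0 0 0 0 0 0.6;0 0 0 0 0 0 0;0 0 0 0 0 0 0;0 0 0 0 0 0 0;0 0 0 0 0 0 0;0 -2 0 0 0 0 0;0 -4 0 0 0 0 0;0 -4 0 0 0 0 0;2.5 0 0 0 0 0 0;3.5 0 0 0 0 0 0;3.5 0 0 0 0 0 0;2.5 0 0 0 0 0 0;1.2 0 0 0 0 0 0;0 0 0 0 0 0 0;0 0 0 0 0 0 0",
)

```text
clock: 59.4
eef_pos: [639.5, -283.0, 188.6]
tcp_rot: [-1.567, -0.002, -1.434]
contact_force: [-0.3, 0.1, 0.2]
opening: 0.998
```

```bash
python3 - <<'E'
from h import *
goal(640,-289.5,110,7.8)
im,C=shot("wrist","w14");np.savez("w14.npz",K=C[0],R=C[1],t=C[2])
cv2.imwrite("pics/w14c.png",cv2.resize(im[:,160:480],None,fx=1.5,fy=1.5,interpolation=cv2.INTER_CUBIC))
E
```

```text
pos [ 639.5 -283.   188.6] phi 7.86 tilt 0.14 0.24 turn_y 0.06 then xyz cm [ 0.65  7.86 -0.04] open 0.998 t 59.4 F [-0.3  0.1  0.2]
```

View pics/w14c.png

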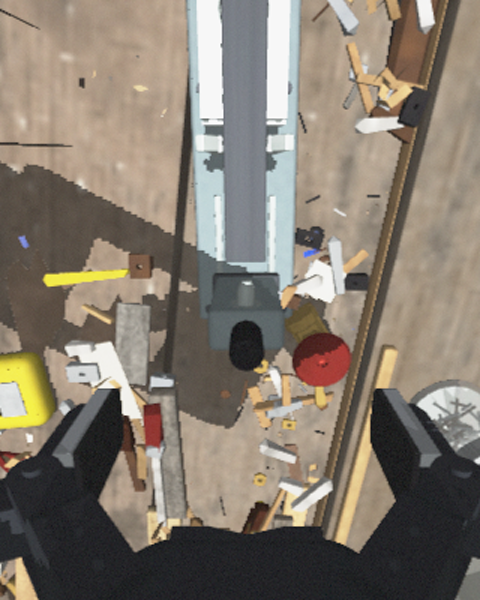

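```bash
python3 - <<'E'
from h import *
d=np.load("w14.npz");C=(d["K"],d["R"],d["t"]);f=lambda L:np.array(L)/1.5+[160,0]
for y in(-162,-165,-168):
    a=np.linspace(0,2*np.pi,9)[:-1];q=(w2pix(C,c2w(np.c_[9*np.cos(a),y+9*np.sin(a),np.full(8,136)]))-[160,0])*1.5
    print(y,q.min(0).round(),q.max(0).round())
print("bar end",w2c(pix2w(C,f([(245,262)]),100)).round(1),"bar x",w2c(pix2w(C,f([(223,60),(265,60),(226,230),(266,230)]),100)).round(1))
E
```

```text
-162 [226. 330.] [263. 363.]
-165 [226. 335.] [263. 369.]
-168 [226. 341.] [263. 374.]
bar end [[   0.4 -127.6  100. ]] bar x [[ -10.   -30.1  100. ]
 [   9.9  -30.   100. ]
 [  -9.7 -110.2  100. ]
 [  11.6 -110.2  100. ]]
```

apply_moves(
  plan="0.4 1.5 0 -0.2 0 0.1 0;0.35 2 0 0 0 0 0;0 2 0 0 0 0 0;0 1.2 0 0 0 0 0;0 0.5 0 0 0 0 0;0 0 0 0 0 0 0",
)

```text
clock: 60.05
eef_pos: [640.3, -285.0, 110.6]
tcp_rot: [-1.573, 0.002, -1.428]
contact_force: [0.4, -0.2, 0.4]
opening: 1.002
```

```bash
python3 - <<'E'
from h import *
goal(640.5,-290.7,110,7.8)
E
```

```text
pos [ 640.3 -285.   110.6] phi 8.19 tilt -0.09 -0.11 turn_y 0.39 then xyz cm [ 0.57  0.06 -0.05] open 1.002 t 60.0 F [ 0.4 -0.2  0.4]
```

Fix y, then close on the knob.

apply_moves(
  plan="0.5 0 0 0 0.4 0 0;0 0 0 0 0 0 0.5;0 0 0 0 0 0 1;0 0 0 0 0 0 1;0 0 0 0 0 0 1;0 0 0 0 0 0 1;0 0 0 0 0 0 1;0 0 0 0 0 0 1;0 0 0 0 0 0 1;0 0 0 0 0 0 1;0 0 0 0 0 0 1",
  squeeze=80,
)

```text
clock: 61.15
eef_pos: [640.7, -291.3, 114.1]
tcp_rot: [-1.573, -0.0, -1.435]
contact_force: [-0.9, -0.8, 0.5]
opening: 0.179
```

```bash
python3 - <<'E'
from h import *
goal(640.5,-290.7,110,7.8)
E
```

```text
pos [ 640.7 -291.3  114.1] phi 7.80 tilt 0.03 -0.12 turn_y -0.00 then xyz cm [-0.06  0.41 -0.01] open 0.179 t 61.1 F [-0.9 -0.8  0.5]
```

apply_moves(
  plan="-0.8 0 0 0 0 0 1;-0.8 0 0 0 0 0 1;-0.8 0 0 0 0 0 1;-0.8 0 0 0 0 0 1;0 0 0 0 0 0 1",
)

```text
clock: 61.65
eef_pos: [635.9, -257.7, 114.1]
tcp_rot: [-1.573, -0.002, -1.435]
contact_force: [-1.5, -0.2, -0.7]
opening: 0.179
```

```bash
python3 - <<'E'
from h import *
goal(633.4,-240.9,114,7.8)
E
```

```text
pos [ 635.9 -257.7  114.1] phi 7.81 tilt 0.13 -0.12 turn_y 0.01 then xyz cm [-1.7   0.01 -0.02] open 0.179 t 61.6 F [-1.5 -0.2 -0.7]
```

apply_moves(
  plan="-0.6 0 0 0 0 0 1;-0.5 0 0 0 0 0 1;-0.4 0 0 0 0 0 1;0 0 0 0 0 0 1",
)

```text
clock: 62.05
eef_pos: [633.5, -241.6, 114.1]
tcp_rot: [-1.573, -0.003, -1.434]
contact_force: [-0.5, -0.9, -0.3]
opening: 0.175
```

```bash
python3 - <<'E'
from h import *
goal(633.4,-240.9,114,7.8)
E
```

```text
pos [ 633.5 -241.6  114.1] phi 7.82 tilt 0.16 -0.13 turn_y 0.02 then xyz cm [-0.07  0.01 -0.  ] open 0.175 t 62.0 F [-0.5 -0.9 -0.3]
```

apply_moves(
  plan="-0.3 0 0 0 0 0 1;-0.2 0 0 0 0 0 1;-0.1 0 0 0 0 0 1",
)

```text
clock: 62.35
eef_pos: [633.2, -239.4, 114.1]
tcp_rot: [-1.572, -0.009, -1.433]
contact_force: [-0.3, -6.0, -1.4]
opening: 0.177
```

```bash
python3 - <<'E'
from h import *
goal(633.4,-240.9,114,7.8)
im,C=shot("wrist","w15")
E
```

```text
pos [ 633.2 -239.4  114.1] phi 7.87 tilt 0.54 -0.07 turn_y 0.07 then xyz cm [ 0.15  0.01 -0.  ] open 0.177 t 62.4 F [-0.3 -6.  -1.4]
```

apply_moves(
  plan="-0.6 0 0 0 0 0 1;-0.6 0 0 0 0 0 1",
)

```text
clock: 62.6
eef_pos: [633.3, -239.2, 114.1]
tcp_rot: [-1.569, -0.029, -1.431]
contact_force: [3.2, -34.1, -12.2]
opening: 0.174
```

```bash
python3 - <<'E'
from h import *
goal(633.4,-240.9,114,7.8)
E
```

```text
pos [ 633.3 -239.2  114.1] phi 8.02 tilt 1.65 0.10 turn_y 0.22 then xyz cm [ 0.17  0.01 -0.01] open 0.174 t 62.6 F [  3.2 -34.1 -12.2]
```

apply_moves(
  plan="0 0 0 0 0 1.5 1;0 0 0 0 0 0 1;0 0 0 0 0 0 0.8;0 0 0 0 0 0 0.5;0 0 0 0 0 0 0;0 0 0 0 0 0 0;0 0 0 0 0 0 0;0 0 0 0 0 0 0;0 -2 0 0 0 0 0;0 -4 0 0 0 0 0;0 -5 0 0 0 0 0;0 -4 0 0 0 0 0;-3 0 -0.9 0 0 0 0;-3 0 -0.9 0 0 0 0;-2.5 0 -0.9 0 0 0 0;0 0 0 0 0 0 0;0 0 0 0 0 0 0",
)

```text
clock: 64.3
eef_pos: [593.8, -154.0, 271.3]
tcp_rot: [-1.566, -0.001, -1.432]
contact_force: [0.2, 0.2, 0.4]
opening: 1.001
```

```bash
python3 - <<'E'
from h import *
goal(592.5,-142.8,280.8,6.4)
im,C=shot("wrist","w16")
def meas(im,C,tag):
    # rectify in the carrier frame at given height, find black knob blob, bar ends
    def rect(z,x0,x1,y0,y1,n=2):
        X,Y=np.meshgrid(np.arange(x0,x1,1/n),np.arange(y0,y1,1/n))
        uv=w2pix(C,c2w(np.c_[X.ravel(),Y.ravel(),np.full(X.size,z)])).astype(np.float32)
        return cv2.remap(im,uv[:,:1],uv[:,1:],cv2.INTER_LINEAR).reshape(*X.shape,3),X,Y
    a,X,Y=rect(136,-25,25,-190,-90)
    n,l,st,ce=cv2.connectedComponentsWithStats((a.max(2)<45).astype(np.uint8))
    i=1+st[1:,4].argmax();s=st[i];print(tag,"knob x %.1f..%.1f y %.1f..%.1f"%(-25+s[0]/2,-25+(s[0]+s[2])/2,-190+s[1]/2,-190+(s[1]+s[3])/2))
    b,X,Y=rect(100,-6,6,-160,125,1)
    print("bar line along y (V,step3) from -115:",[int(v) for v in b[40:70:2].mean((1,2))],"head 95..115:",[int(v) for v in b[250:285:2].mean((1,2))])
d=np.load("w2.npz")
meas(cv2.imread("pics/w2.png"),(d["K"],d["R"],d["t"]),"start")
meas(im,C,"now")
im,C=shot("top","t9");
for p in plates(im,C): print("top",np.round(p,1))
d=[cv2.imread(f"pics/{n}.png")[130:250,190:490].astype(int) for n in("top0","t9")]
D=(abs(d[0]-d[1]).max(2)>60).astype(np.uint8);n,l,st,ce=cv2.connectedComponentsWithStats(D)
print([(int(c[0]+190),int(c[1]+130),int(s[4])) for c,s in zip(ce[1:],st[1:]) if s[4]>25])
for nm,pt in(("tin",(219,237)),("tapemeas",(461,222)),("tape",(205,217))): print(nm,d[1][pt[1]-130-8:pt[1]-130+8,pt[0]-190-8:pt[0]-190+8].mean((0,1)).round(),d[0][pt[1]-138:pt[1]-122,pt[0]-198:pt[0]-182].mean((0,1)).round())
E
```

```text
pos [ 593.8 -154.   271.3] phi 7.96 tilt 0.07 0.26 turn_y 1.56 then xyz cm [-1.13 -0.95 -0.  ] open 1.001 t 64.3 F [0.2 0.2 0.4]
start knob x -9.0..7.0 y -119.5..-99.0
bar line along y (V,step3) from -115: [93, 173, 185, 163, 109, 86, 133, 178, 139, 116, 116, 113, 108, 108, 109] head 95..115: [139, 140, 140, 140, 140, 140, 140, 133, 128, 118, 161, 209, 213, 214, 214, 215, 214, 213]
now knob x -9.5..6.0 y -111.5..-91.5
bar line along y (V,step3) from -115: [27, 30, 29, 39, 69, 161, 196, 182, 123, 96, 119, 118, 112, 104, 102] head 95..115: [148, 148, 147, 148, 148, 148, 149, 148, 151, 102, 168, 212, 223, 223, 223, 223, 223, 222]
[(351, 144, 322), (394, 188, 5960), (271, 197, 608), (321, 224, 1188), (361, 213, 50)]
tin [ 52.  56. 129.] [ 59.  62. 141.]
tapemeas [120. 158. 162.] [130. 169. 174.]
tape [131. 134. 134.] [142. 145. 145.]
```

```bash
python3 -c "
from rig import r
print(r.sense()['clock'],r.sign_off())"
```

```text
the job is handed in; nothing more can be done
64.4 None
```

I loaded the carrier and handed the job in at 64.4 s of the 192 s allowed. No verdict is reported.

**What I did**
- I drew the tailstock back. The fingers slipped off the knob once it stopped moving, which I took to be the end of its travel.
- I slid the bar off the fixed stub and laid it on the bench near (644, 240) mm.
- I threaded all four plates over the two pins.
- I laid the bar back in the notches and pushed the tailstock in until it stopped.

**Last checks**
- **Plates:** the picture of the stack shows it flat with both pins through it. The outline fit agreed with the pins to about 1 mm.
- **Tailstock:** it did not move further under a 34 N push, so I take it as snug. In the last pictures, measured but not viewed because I had used all 16 views, no gap shows at either end of the bar. The knob is about 8 mm further in than at the start.
- **Bystanders:** the tin, tape measure and roll of tape look unchanged between the first and last top pictures.
- **Arm:** it is clear of everything.

**One disagreement:** the final tailstock position comes out near 0.005 m from the camera and near 0.007 m from how far the arm moved. Snug is 0.004 m. Both figures assume it had been drawn fully back to 0.060 m. I relied on the firm stop and the closed gaps rather than on either number.

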